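# Load the shuttle tray with cheeses and climate loggers and send it home

### The job

Push the shuttle tray's brake lever right down, and with the brake on put every small cheese flat in the tray's wide bay and every climate logger upright in its narrow bay; the loggers are push-to-release, so press each one down in its dock until it springs up and only then take it out. When everything is aboard, lift the brake lever right up again and push the tray along its rails fully home against the end stop, with its load still in place, and leave the other things on the table where they are.

Things in the scene. Friction and masses are not known exactly. Their poses are not given: they have to be found in the camera images.
- cheese0: Small drum-shaped cheese with a brown-grey rind, 58 mm diameter, 44 mm tall, about 140 g, standing flat on the table near the robot. Origin: centre of its underside; z up its axis. Two or three of the three cheeses are present (an absent one reads None).
- cheese1: Small drum-shaped cheese with a brown-grey rind, 58 mm diameter, 44 mm tall, about 140 g, standing flat on the table near the robot. Origin: centre of its underside; z up its axis. Two or three of the three cheeses are present (an absent one reads None).
- cheese2: Small drum-shaped cheese with a brown-grey rind, 58 mm diameter, 44 mm tall, about 140 g, standing flat on the table near the robot. Origin: centre of its underside; z up its axis. Two or three of the three cheeses are present (an absent one reads None).
- logger0: Climate logger: upright white plastic cylinder, 42 mm diameter, 84 mm tall (its top 8 mm is a 45 degree bevel down to a flat top 26 mm across), about 100 g. Origin: centre of its underside; z up its axis. It starts in well 0 of the dock with only the bevelled cap, 8 mm, above the dock's top face, and cannot be gripped there. Two or three of the three loggers are present (an absent one reads None; its well is then empty).
- logger1: Climate logger: upright white plastic cylinder, 42 mm diameter, 84 mm tall (its top 8 mm is a 45 degree bevel down to a flat top 26 mm across), about 100 g. Origin: centre of its underside; z up its axis. It starts in well 1 of the dock with only the bevelled cap, 8 mm, above the dock's top face, and cannot be gripped there. Two or three of the three loggers are present (an absent one reads None; its well is then empty).
- logger2: Climate logger: upright white plastic cylinder, 42 mm diameter, 84 mm tall (its top 8 mm is a 45 degree bevel down to a flat top 26 mm across), about 100 g. Origin: centre of its underside; z up its axis. It starts in well 2 of the dock with only the bevelled cap, 8 mm, above the dock's top face, and cannot be gripped there. Two or three of the three loggers are present (an absent one reads None; its well is then empty).
- seat0 (a point): Centre of the top of the spring seat in well 0, on which logger0 stands. Latched down it is 14 mm above the table (76 mm below the dock's top face). Pushed about 4 mm further down (some 4 to 5 N on the logger; hard stop at 7 mm) the latch lets go, and when the push ends the seat rises 32 mm and stays up under a soft spring, lifting the logger until 40 mm of it stand above the dock. It does not latch again.
- seat1 (a point): Centre of the top of the spring seat in well 1, on which logger1 stands. Latched down it is 14 mm above the table (76 mm below the dock's top face). Pushed about 4 mm further down (some 4 to 5 N on the logger; hard stop at 7 mm) the latch lets go, and when the push ends the seat rises 32 mm and stays up under a soft spring, lifting the logger until 40 mm of it stand above the dock. It does not latch again.
- seat2 (a point): Centre of the top of the spring seat in well 2, on which logger2 stands. Latched down it is 14 mm above the table (76 mm below the dock's top face). Pushed about 4 mm further down (some 4 to 5 N on the logger; hard stop at 7 mm) the latch lets go, and when the push ends the seat rises 32 mm and stays up under a soft spring, lifting the logger until 40 mm of it stand above the dock. It does not latch again.
- dock: Fixed grey logger dock, 210 x 75 mm (a 222 x 87 mm foot), 90 mm tall. Origin: centre of its underside. Three open-topped square wells, 45 mm wide, in a row along its x axis at x = -66, 0 and +66 mm (wells 0, 1, 2).
- station: Fixed rail base of the shuttle tray, 150 mm wide (x) and 515 mm long (y, from -310 to +205 mm), 22 mm tall with rails. Origin: on the table under the tray's centre when the tray is at its start. Its y axis points against the tray's travel; an upright end stop, 60 mm tall, is at y = -300 mm.
- shuttle (a joint): Travel of the tray along the rails in the station's -y direction: 0 m at the start, 0.13 m at the end stop (home). Sliding friction about 4 N, tray 1.2 kg. With the lever down the brake holds it, with up to 8 mm of play.
- wide_bay (a point): Moves with the tray: centre of the floor of the tray's wide bay, 34 mm above the table. Axes as the station's. The bay is 92 mm wide (x) and 310 mm long (y); room for three cheeses in a row along y, 90 mm apart. Rims and the divider to the narrow bay are 14 mm high and 5 mm thick; the tray is 170 x 320 mm outside.
- narrow_bay (a point): Moves with the tray: centre of the floor of the tray's narrow bay, beside the wide bay at larger x, 34 mm above the table. Axes as the station's. The bay is 63 mm wide (x) and 310 mm long (y); room for three loggers standing in a row along y, 90 mm apart.
- push_plate (a point): Moves with the tray: a point on the outer face of the tray's trailing end wall (the end on the +y side, where the brake is), clear of the brake lever; 55 mm above the table, 9 mm below the wall's top edge. Pushing here in the station's -y direction drives the tray home.
- brake (a joint): Brake lever on the tray's trailing end: 0 rad = fully up (released, paddle 0.55 rad above level), 0.6 rad = fully down (locked, paddle about level). It starts between 0 and 0.12 rad. It stays where it is left; moving it takes about 3.5 N at the toe. Up again it can be pinched at the toe from above and lifted, or hooked from beneath.
- brake_toe (a point): Centre of the top face of the rubber toe block at the end of the brake lever; the block is 28 mm wide along the hinge axis (the station's x), 32 mm long along the lever and 14 mm thick. The toe point moves on a circle of 75 mm radius about the hinge: about 95 mm above the table when up, 53 mm when down; the space beneath it is open to the table.
- brake_hinge (a point): Hinge of the brake lever, 50 mm above the table; the axis runs along the station's x, and the lever points away from the tray in the station's +y.
- salt_jar: Bystander: round jar with a steel lid, 56 mm diameter, 75 mm tall, standing among the small cheeses. Origin: centre of its underside.
- rind_brush: Bystander: brush, about 200 mm long, lying on the table. Origin: middle of its underside.
- trier: Bystander: T-shaped cheese trier lying on the table, a steel rod 110 mm long with a wooden cross grip 70 mm wide. Origin: on the table under the junction of rod and grip.
- brine_cup: Bystander: steel cup, 80 mm diameter, 85 mm tall. Origin: centre of its underside.
Not all that is in view belongs to the job. What is shaped like the logger0 but yellow is not meant.

How it is judged:
By the outcome, as a careful person would: the job done as asked, in the order asked, and still so for the second after the job is handed in, with the robot touching nothing.
Of cheese0, cheese1, cheese2 only 2 to 3 are there at a start; the rules pass over those that are not, and their reading is None.
Of logger0, logger1, logger2 only 2 to 3 are there at a start; the rules pass over those that are not, and their reading is None.
At some moment in a run one of cheese0, cheese1, cheese2 may be knocked a few centimetres aside while the robot is not near it.
It also fails if it takes over 210 s, if anything falls off the work surface, if the arm or the gripper's body presses on something with over 40 N, if the wrist force passes 120 N, or if a joint passes its speed limit or range.

### The arm

A 6-joint arm with a two-finger parallel gripper is mounted at the origin on the work surface. World frame = base frame: x ahead of the robot, y to its left, z up, the work surface at z = 0. Lengths are in m, angles in rad, forces in N, time in s.
With the tool pointing down it reaches from about 0.35 to 0.775 m from the base axis. Payload 7.3 kg.
Tool frame: the origin (TCP) lies at the very end of the fingers, on their centre line; the grasp point (between the pads) lies 19 mm behind it; z points along the fingers, y is the direction in which the jaws open and shut (so a half turn about z gives the same grasp; the last joint's range is limited). The gripper opens to 92 mm and grips with 3 to 60 N. Pads are 19 mm wide; open, the fingers measure 130 mm over their backs; the gripper's body (75 mm by 190 mm) begins 47 mm behind the grasp point.
Start: joints at [1.108, 0.342, 1.524, -0, 1.275, -0.146], TCP at [0.164, 0.499, 0.227] pointing down, gripper open.
Joint ranges: [-2.53, 2.53], [-0.77, 2.02], [0.04, 2.7], [-1, 4.14], [0.28, 2.66], [-3.11, 3.11]. Speed limits (rad/s): [2.57, 2.57, 3.14, 3.14, 3.14, 3.14].

### API

Orientations are given as [roll, pitch, yaw] about the fixed x, y, z axes, in that order (R = Rz(yaw) Ry(pitch) Rx(roll)).
In Python, from cell import monitor, eyes, order gives the robot as it stands. The module is installed in compiled form; this text tells all that it offers.
- The arm moves only by the tool carry_out, never from a script. Its argument "targets" is a list of rows, each a list of 2 entries, a list of its own where there are three numbers: the shift along the tool's x, y, z in m, then the turn about the tool's z in rad. In form: [[[dx, dy, dz], twist], ...]. A call has 1 to 10 rows; each row shifts and turns the pose as measured when the row begins, along the tool's axes as they then stand; what a row does not reach is not made up. A row lasts 1/8 s, in which the tool goes at most 62.5 mm and 10.7 degrees, less where a joint would pass 70% of its speed; a pose out of reach is approached as far as the arm can. A call is refused whole if a number of a shift passes 0.0625 or a number of a turn 0.188, either way. A call with a gripper value outside its range is refused whole. "fingers" is the closure, from 0 (fully open) to 1 (shut), set as the call begins (left out, the last holds). The fingers move at their own pace and stop on an object; "grip_force" is the grip in N (left out, the last holds). Time passes only in rows, so rows that do not move let the fingers close. It gives the time, the measured TCP pose, the force and the opening at its end, in the units of the state.
- monitor.observe(): the state, without advancing time (a new reading comes with each control period).
- eyes.read_camera(name): name is "side" or "top" or "wrist"; returns the picture (420x560x3 uint8, red, green, blue); there is no depth.
- eyes.camera_info(name): a dict with "K" (3x3 intrinsics, pixels), "rvec" (rotation vector, rad) and "tvec" (3), from world to camera coordinates, as OpenCV has them. Camera axes: x right, y down, z forward; pixel columns grow to the right and rows downward; lengths in m; the calibration is good to about 2 mm. A picture is of the moment at which its call begins: read the wrist's pose just before it. camera_info takes no time and is no camera call; for the wrist camera it gives the pose at the moment of the call.
- order.hand_in(): hands the job in, once; it reports no verdict.
The state is a dict: "time": time; "qpos": joint angles; "qvel": joint speeds; "joint_efforts": joint torques, N m; "tool_pos": TCP position; "tool_rot": TCP orientation; "contact_force": force on the tool from outside, world axes, zero at the start; "torque": the same for the moment, N m; "opening": finger opening in m.
Only numpy, scipy, OpenCV 4.12 (cv2) and the standard library are available. Lean on these libraries where they do the work, as an engineer would, in place of code of your own. Each camera call takes 0.05 s, during which the arm holds its last target.

## Working session

There is one attempt and no reset: what is moved stays moved. The work goes in short steps, Python scripts to look and compute and a tool call to move; the robot and the scene stay as the last step left them, time stands still between calls to the robot, and variables do not carry over. Pictures are saved under pics/ and viewed, and the job is handed in when it is done.

Besides the shell and the picture viewer there is one more tool, called after "Call:" in YAML: its name, and indented under it one key for each argument. carry_out: Moves the arm, as the interface text tells. Its arguments: {"type":"object","properties":{"targets":{"type":"array","items":{"type":"array"}},"fingers":{"type":"number"},"grip_force":{"type":"number"}},"required":["targets"]}

```bash
mkdir -p pics; ls; python3 - <<'E'
from cell import monitor, eyes
import cv2
s=monitor.observe()
print({k:s[k] for k in ('time','tool_pos','tool_rot','opening','contact_force')})
for n in ('top','side','wrist'):
    im=eyes.read_camera(n); cv2.imwrite(f'pics/{n}0.png',im[:,:,::-1]); print(n,eyes.camera_info(n))
E
```

```text
pics
{'time': 0.0, 'tool_pos': array([0.16333869, 0.49852846, 0.22605166]), 'tool_rot': array([-3.14008754e+00, -2.21950234e-04,  2.82480262e+00]), 'opening': 0.09167645801939496, 'contact_force': array([-0.07479841, -0.27923428, -0.74577666])}
top {'K': array([[512.21099451,   0.        , 282.20603634],
       [  0.        , 512.21099451, 213.6695918 ],
       [  0.        ,   0.        ,   1.        ]]), 'rvec': array([ 2.10217192, -2.15010688,  0.21341987]), 'tvec': array([0.01889362, 0.5362257 , 1.27476211])}
side {'K': array([[475.88339629,   0.        , 270.20576644],
       [  0.        , 475.88339629, 206.93125138],
       [  0.        ,   0.        ,   1.        ]]), 'rvec': array([ 2.36532011, -0.39560563,  0.17574702]), 'tvec': array([-0.49206683,  0.20557446,  1.44122547])}
wrist {'K': array([[342.8326286 ,   0.        , 278.14452486],
       [  0.        , 342.8326286 , 214.52394983],
       [  0.        ,   0.        ,   1.        ]]), 'rvec': array([-2.35446819, -1.70544125, -0.23766672]), 'tvec': array([-0.52514745, -0.03329768,  0.39016125])}
```

View pics/top0.png

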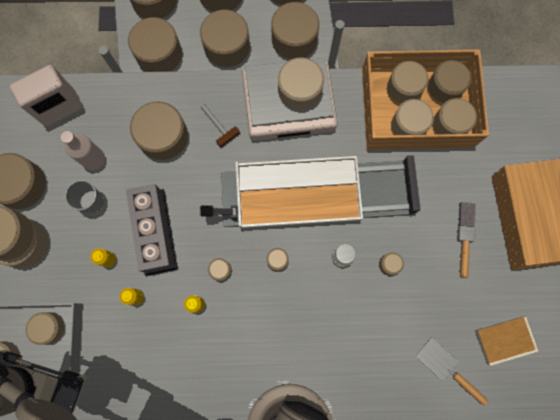

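View pics/side0.png

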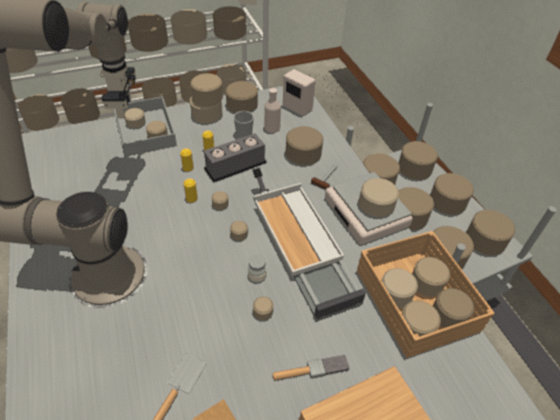

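View pics/wrist0.png

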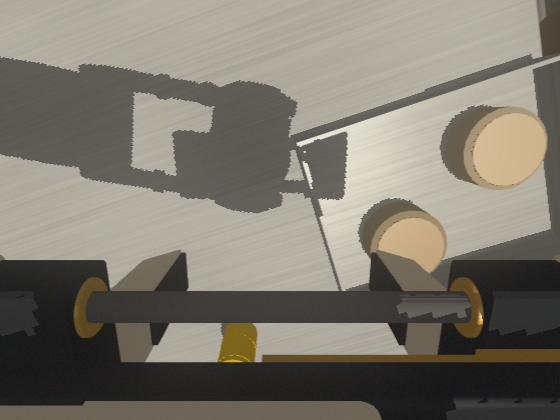

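The top view shows the tray at (298,192) with its lever toe at (207,211). The dock is at (150,228) with caps at (143,200), (147,226) and (151,252). Small cheeses are at (219,269), (277,259) and (392,264), and the jar is at (345,255). I'll enlarge these areas to confirm them.

```bash
cat > h.py <<'E'
import numpy as np, cv2
from scipy.spatial.transform import Rotation as Ro
from cell import monitor, eyes
def ray(n,uv,info=None):
    i=info or eyes.camera_info(n); R,_=cv2.Rodrigues(i['rvec']); t=np.array(i['tvec'])
    d=R.T@np.linalg.inv(i['K'])@np.array([uv[0],uv[1],1.]); return -R.T@t,d
def plane(n,uv,z,info=None):
    o,d=ray(n,uv,info); return (o+d*(z-o[2])/d[2]).round(4)
def proj(n,p,info=None):
    i=info or eyes.camera_info(n); return cv2.projectPoints(np.array(p,float).reshape(-1,1,3),i['rvec'],i['tvec'],i['K'],None)[0].reshape(-1,2).round(1)
def tri(a,b,n1='top',n2='side'):
    o1,d1=ray(n1,a);o2,d2=ray(n2,b)
    A=np.c_[d1,-d2]; s=np.linalg.lstsq(A,o2-o1,rcond=None)[0]
    p,q=o1+d1*s[0],o2+d2*s[1]; return ((p+q)/2).round(4),np.linalg.norm(p-q).round(4)
def totool(dw):
    R=Ro.from_euler('xyz',monitor.observe()['tool_rot']).as_matrix(); return (R.T@np.array(dw)).round(4)
def shot(n,fn,crop=None,k=1,keep=[]):
    im=eyes.read_camera(n)[:,:,::-1].copy()
    c=im if crop is None else im[crop[1]:crop[3],crop[0]:crop[2]]
    cv2.imwrite(f'pics/{fn}.png',cv2.resize(c,None,fx=k,fy=k,interpolation=cv2.INTER_CUBIC)); return im
E
python3 - <<'E'
import cv2
t=cv2.imread('pics/top0.png');s=cv2.imread('pics/side0.png')
cv2.imwrite('pics/t0a.png',cv2.resize(t[150:290,120:290],None,fx=4,fy=4,interpolation=2)[:600])
cv2.imwrite('pics/t0b.png',cv2.resize(t[140:290,230:430],None,fx=4,fy=4,interpolation=2))
cv2.imwrite('pics/s0a.png',cv2.resize(s[120:320,180:370],None,fx=3,fy=3,interpolation=2))
E
```

```text
(no output)
```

View pics/t0a.png

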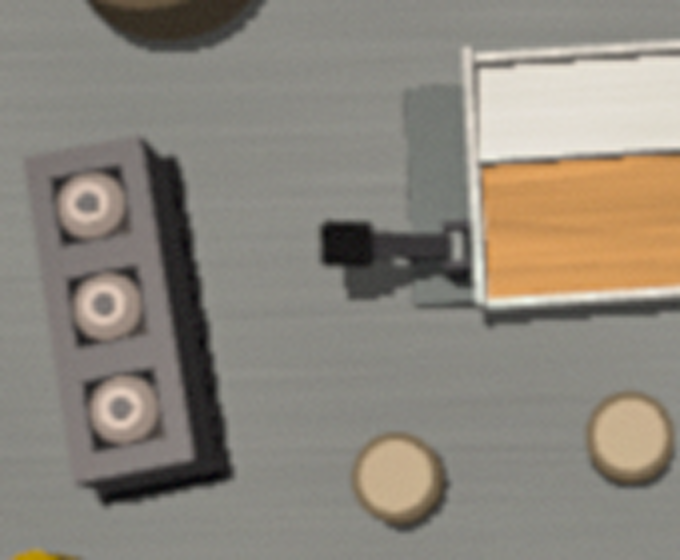

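View pics/t0b.png

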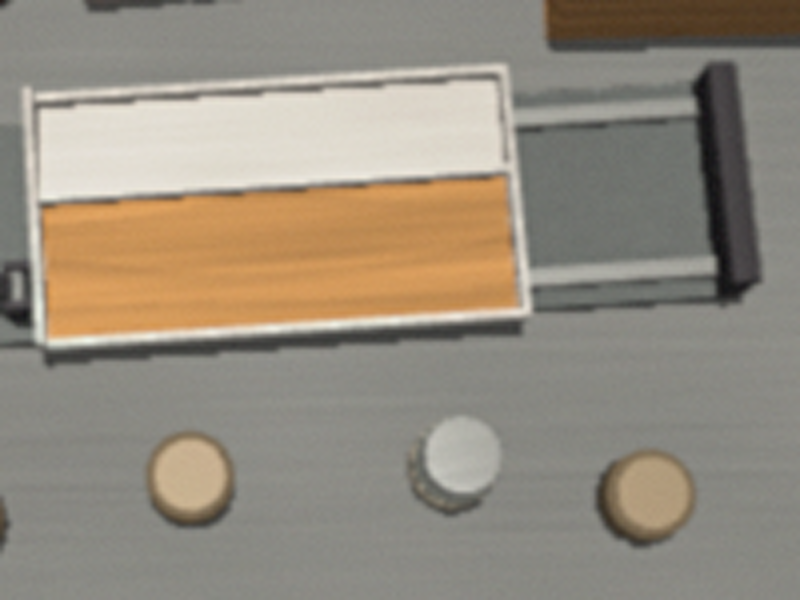

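View pics/s0a.png

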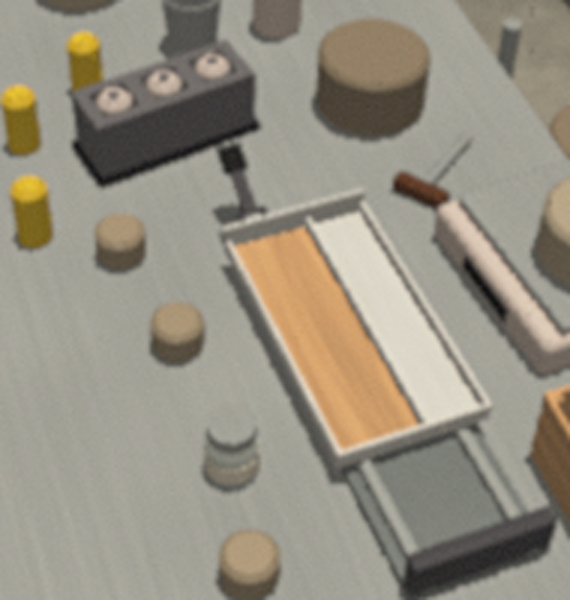

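```bash
python3 - <<'E'
from h import *
A=lambda x,y:(120+x/4-.375,150+y/4-.375)
B=lambda x,y:(230+x/4-.375,140+y/4-.375)
for n,p,z in [('cap0',A(88,204),.098),('cap1',A(105,304),.098),('cap2',A(121,407),.098),('ch0',A(397,478),.044),('ch1',A(630,437),.044),('ch2',B(650,493),.044),
 ('jar',B(460,455),.075),('endA',B(508,66),.048),('endB',B(529,314),.048),('trA',A(466,48),.064),('trB',A(484,304),.064),('hingeplate',A(455,245),.05),('toe.085',A(347,243),.085),('toe.095',A(347,243),.095)]:
    print(n,plane('top',p,z))
# toe triangulate, sidecrop
S=lambda x,y:(180+x/3,120+y/3)
print('toe',tri(A(347,243),S(232,153)))
print('capside',tri(A(105,304),S(164,80)))
c=lambda n:print(n)
print(proj('top',[[0.3,0.1,0],[0.3,0.2,0]]))
E
```

```text
cap0 [0.5684 0.3582 0.098 ]
cap1 [0.5047 0.3459 0.098 ]
cap2 [0.4403 0.3344 0.098 ]
ch0 [0.3976 0.1713 0.044 ]
ch1 [0.4204 0.0225 0.044 ]
ch2 [ 0.4035 -0.2716  0.044 ]
jar [ 0.4272 -0.1469  0.075 ]
endA [ 0.6883 -0.1944  0.048 ]
endB [ 0.5208 -0.1995  0.048 ]
trA [0.675  0.1241 0.064 ]
trB [0.5053 0.1137 0.064 ]
hingeplate [0.5468 0.1331 0.05  ]
toe.085 [0.5426 0.1982 0.085 ]
toe.095 [0.5406 0.1968 0.095 ]
toe (array([0.5413, 0.1964, 0.0966]), np.float64(0.002))
capside (array([0.5056, 0.3468, 0.0945]), np.float64(0.0007))
[[248.3 307.6]
 [209.7 308.5]]
```

Call:
carry_out:
  targets:
    - [[0, 0, 0], -0.181]
    - [[0, 0, 0], -0.181]
    - [[-0.0455, -0.0395, 0], 0]
    - [[-0.0455, -0.0395, 0], 0]
    - [[-0.0455, -0.0395, 0], 0]
    - [[-0.0455, -0.0395, 0], 0]
    - [[-0.0455, -0.0395, 0], 0]
    - [[-0.0455, -0.0395, 0], 0]
    - [[-0.0455, -0.0395, 0], 0]
    - [[-0.0455, -0.0395, 0], 0]
  fingers: 1
  grip_force: 20

```text
time: 1.4
tool_pos: [0.5532, 0.1985, 0.2238]
tool_rot: [-3.14, -0.003, -3.075]
contact_force: [0.5, 0.9, 0.1]
opening: 0.0009
```

```bash
cat >> h.py <<'E'
def go(p,yaw=None):
    s=monitor.observe(); d=totool(np.array(p)-s['tool_pos'])
    if yaw is not None:
        w=-(yaw-s['tool_rot'][2]); w=(w+np.pi/2)%np.pi-np.pi/2
    else: w=0
    print('pos',s['tool_pos'].round(4),'shift',d,'n>=',np.ceil(np.linalg.norm(d)/.0625),'twist',round(w,3),'F',s['contact_force'].round(1))
E
python3 - <<'E'
from h import *
shot('wrist','w1'); i=eyes.camera_info('wrist'); print(proj('wrist',[[.541,.197,.0966]]))
go([.5405,.201,.12],3.187)
E
```

```text
[[283.8 187. ]]
pos [0.5587 0.1931 0.2231] shift [0.0177 0.0095 0.1031] n>= 2.0 twist 0.017 F [ 2.4 -4.8 -0.6]
```

View pics/w1.png

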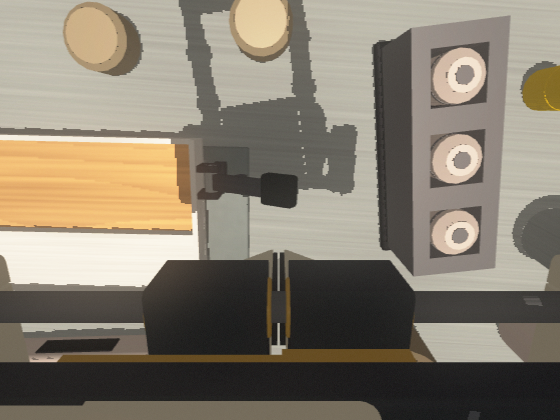

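The wrist view shows the toe block at (279,190), where it was predicted at (284,187). The dock's three white caps are on the right, at (465,73), (461,158) and (461,236). I'll press the toe now.

Call:
carry_out:
  targets:
    - [[0.009, 0.0045, 0.0515], 0.017]
    - [[0.009, 0.0045, 0.0515], 0]
    - [[0, 0, 0], 0]

```text
time: 1.82
tool_pos: [0.5418, 0.1983, 0.1171]
tool_rot: [-3.136, 0.0, -3.102]
contact_force: [-0.8, 0.1, 0.8]
opening: 0.0007
```

```bash
python3 - <<'E'
from h import *
i=eyes.camera_info('wrist')
go([.5405,.203,.12],3.187)
print(plane('wrist',(279,190),.0966))
E
```

```text
pos [0.5418 0.1983 0.1171] shift [ 0.0012  0.0047 -0.003 ] n>= 1.0 twist -0.006 F [-0.8  0.1  0.8]
[0.5048 0.1979 0.0966]
```

Push down in steps with slight outward drift.

Call:
carry_out:
  targets:
    - [[0.001, 0.002, 0.015], 0]
    - [[0, 0.002, 0.012], 0]
    - [[0, 0.002, 0.012], 0]
    - [[0, 0.001, 0.012], 0]
    - [[0, 0.001, 0.012], 0]
    - [[0, 0, 0.006], 0]
    - [[0, 0, 0.004], 0]
    - [[0, 0, 0.003], 0]

```text
time: 2.82
tool_pos: [0.5461, 0.209, 0.0518]
tool_rot: [-3.14, 0.016, -3.1]
contact_force: [-11.2, -2.2, 31.4]
opening: 0.0003
```

Call:
carry_out:
  targets:
    - [[0, 0, -0.06], 0]
    - [[0, 0, -0.06], 0]
    - [[0, 0, -0.06], 0]
    - [[0, 0.06, 0], 0]
    - [[0, 0.05, 0], 0]
    - [[0, 0, 0], 0]
  fingers: 1

```text
time: 3.58
tool_pos: [0.5396, 0.3193, 0.234]
tool_rot: [-3.137, 0.016, -3.104]
contact_force: [0.3, -1.7, 0.0]
opening: 0.0004
```

```bash
python3 - <<'E'
from h import *
shot('wrist','w2'); shot('side','s2',(180,120,370,320),3)
go([.5047,.3459,.12],3.187)
E
```

```text
pos [0.5398 0.3164 0.2337] shift [0.0357 0.0313 0.113 ] n>= 2.0 twist -0.011 F [ 0.5 -0.6 -0.2]
```

View pics/w2.png

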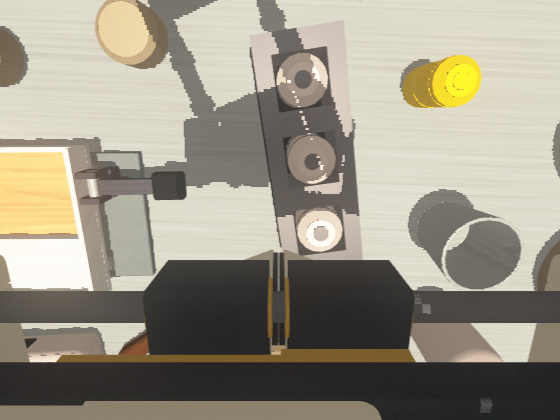

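View pics/s2.png

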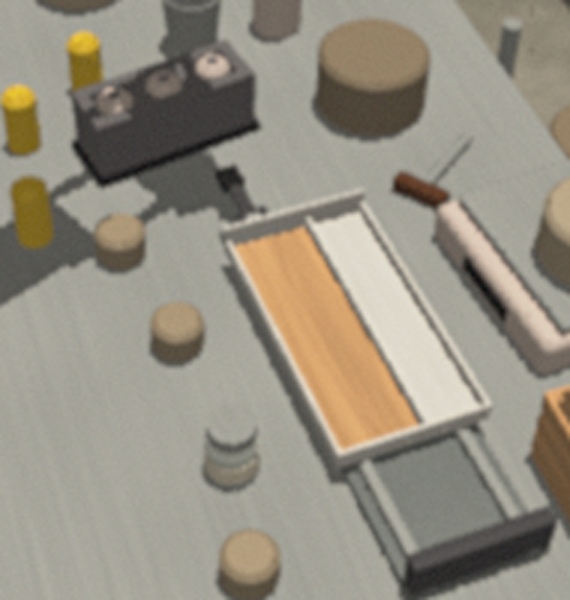

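The lever is now level, with the toe at (169,186) in the wrist view. Next I press the loggers, starting with the middle one.

```bash
python3 - <<'E'
from h import *
for p in [(303,79),(312,161),(321,234)]: print(plane('wrist',p,.098))
E
```

```text
[0.4378 0.3328 0.098 ]
[0.5026 0.344  0.098 ]
[0.5681 0.3563 0.098 ]
```

Call:
carry_out:
  targets:
    - [[0.0184, 0.0152, 0.04], 0]
    - [[0.0184, 0.0152, 0.045], 0]
    - [[0, 0, 0.036], 0]
    - [[0, 0, 0], 0]

```text
time: 4.18
tool_pos: [0.5045, 0.3393, 0.1081]
tool_rot: [-3.133, 0.014, -3.113]
contact_force: [0.1, -0.2, -0.2]
opening: 0.0002
```

```bash
python3 - <<'E'
from h import *
go([.5037,.345,.102],3.187)
E
```

```text
pos [0.5045 0.3393 0.1081] shift [0.0007 0.0058 0.006 ] n>= 1.0 twist -0.017 F [ 0.1 -0.2 -0.2]
```

Call:
carry_out:
  targets:
    - [[0.0007, 0.006, 0.006], -0.017]
    - [[0, 0, 0.005], 0]
    - [[0, 0, 0.003], 0]
    - [[0, 0, 0.003], 0]

```text
time: 4.68
tool_pos: [0.5075, 0.3452, 0.0956]
tool_rot: [-3.136, 0.022, -3.097]
contact_force: [-0.8, -0.0, 4.6]
opening: 0.0003
```

Call:
carry_out:
  targets:
    - [[0.002, 0, 0.002], 0]
    - [[0, 0, 0.002], 0]
    - [[0, 0, 0.001], 0]

```text
time: 5.05
tool_pos: [0.5063, 0.3451, 0.0915]
tool_rot: [-3.136, 0.024, -3.097]
contact_force: [-0.5, -0.4, 3.8]
opening: 0.0007
```

Released, by depth. Lift and move to the next cap.

Call:
carry_out:
  targets:
    - [[0, 0, -0.015], 0]
    - [[0, 0, -0.03], 0]
    - [[0, 0, -0.03], 0]
    - [[0, 0, -0.03], 0]
    - [[0, 0, 0], 0]

```text
time: 5.68
tool_pos: [0.5029, 0.3459, 0.2009]
tool_rot: [-3.137, 0.022, -3.097]
contact_force: [0.5, 0.3, 0.3]
opening: 0.0004
```

```bash
python3 - <<'E'
from h import *
go([.5683,.3573,.16],3.187)
go([.5683,.3573,.105],3.187)
shot('side','s3',(180,90,370,250),4)
E
```

```text
pos [0.5029 0.3459 0.2009] shift [-0.0649  0.0087  0.0423] n>= 2.0 twist -0.001 F [0.5 0.3 0.3]
pos [0.5029 0.3459 0.2009] shift [-0.0637  0.009   0.0973] n>= 2.0 twist -0.001 F [0.5 0.3 0.3]
```

View pics/s3.png

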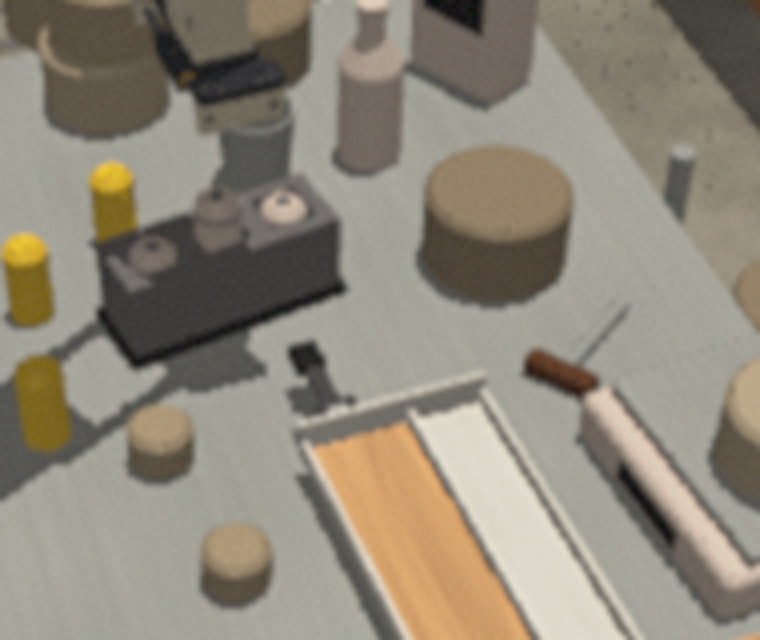

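The middle logger is up, with its cap at (217,205). On to the far one.

Call:
carry_out:
  targets:
    - [[-0.0325, 0.0045, 0], 0]
    - [[-0.0325, 0.0045, 0.03], 0]
    - [[0, 0, 0.045], 0]
    - [[0, 0, 0.018], 0]
    - [[0, 0, 0], 0]

```text
time: 6.35
tool_pos: [0.5672, 0.3559, 0.0985]
tool_rot: [-3.132, 0.01, -3.097]
contact_force: [0.3, 0.1, 2.5]
opening: 0.0004
```

```bash
python3 - <<'E'
from h import *
go([.5683,.3573,.099],3.187)
E
```

```text
pos [0.5672 0.3559 0.0985] shift [-0.0012  0.0013 -0.0005] n>= 1.0 twist -0.001 F [0.3 0.1 2.5]
```

Call:
carry_out:
  targets:
    - [[-0.001, 0.001, 0.003], 0]
    - [[0, 0, 0.003], 0]
    - [[0, 0, 0.002], 0]
    - [[0, 0, 0.001], 0]

```text
time: 6.85
tool_pos: [0.5689, 0.3574, 0.0925]
tool_rot: [-3.133, 0.014, -3.096]
contact_force: [-0.4, -0.6, 4.0]
opening: 0.0001
```

Call:
carry_out:
  targets:
    - [[0, 0, 0.001], 0]
    - [[0, 0, -0.03], 0]
    - [[0, 0, -0.04], 0]
    - [[0, 0, -0.035], 0]
    - [[0.06, -0.01, 0], 0]
    - [[0.06, -0.01, 0], 0]
    - [[0.008, -0.003, 0], 0]
    - [[0, 0, 0], 0]

```text
time: 7.85
tool_pos: [0.4385, 0.3294, 0.1951]
tool_rot: [-3.135, 0.014, -3.097]
contact_force: [0.8, -0.1, 0.4]
opening: 0.0003
```

```bash
python3 - <<'E'
from h import *
go([.439,.3335,.100],3.187)
shot('side','s4',(180,90,370,250),4)
E
```

```text
pos [0.4385 0.3294 0.1951] shift [0.0006 0.0047 0.0951] n>= 2.0 twist -0.001 F [ 0.8 -0.1  0.4]
```

View pics/s4.png

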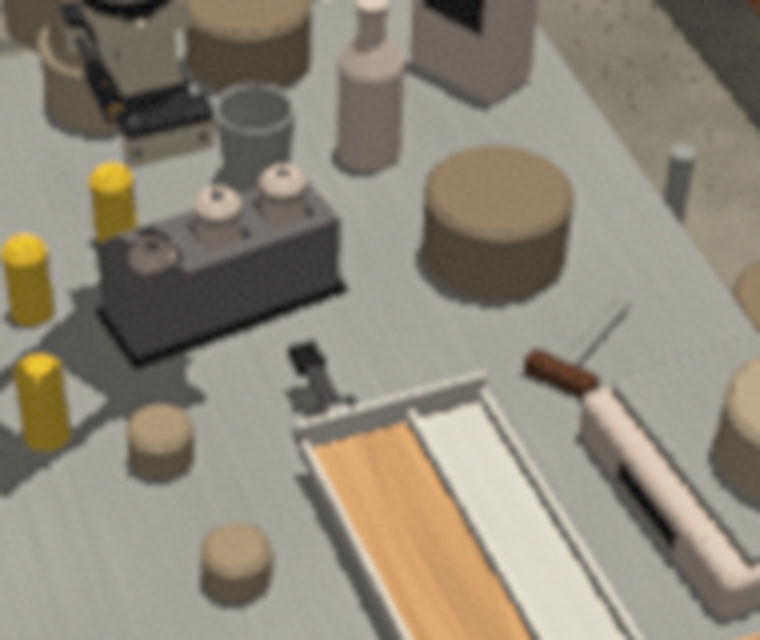

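Two loggers are up, at (217,205) and (283,185). Now the near one.

Call:
carry_out:
  targets:
    - [[0, 0.0025, 0.05], 0]
    - [[0, 0.0025, 0.04], 0]
    - [[0, 0, 0.006], 0]
    - [[0, 0, 0.004], 0]
    - [[0, 0, 0.003], 0]
    - [[0, 0, 0.002], 0]

```text
time: 8.65
tool_pos: [0.4486, 0.3368, 0.0916]
tool_rot: [-3.139, 0.021, -3.1]
contact_force: [-2.4, -1.4, 5.0]
opening: 0.0006
```

Call:
carry_out:
  targets:
    - [[0, 0, -0.03], 0]
    - [[0, 0, -0.04], 0]
    - [[0, 0, -0.03], 0]
    - [[0, 0, 0], 0]
    - [[0, 0, 0], 0]
    - [[0, 0, 0], 0]
  fingers: 0

```text
time: 9.4
tool_pos: [0.4503, 0.3376, 0.1968]
tool_rot: [3.141, 0.029, -3.102]
contact_force: [0.5, -0.7, 0.3]
opening: 0.0558
```

```bash
python3 - <<'E'
from h import *
shot('top','t5',(100,150,300,300),4);shot('wrist','w5')
go([.439,.3335,.15],3.187)
E
```

```text
pos [0.4501 0.3375 0.1967] shift [ 0.0126 -0.0036  0.0463] n>= 1.0 twist -0.005 F [ 0.7 -0.4  0.2]
```

View pics/t5.png

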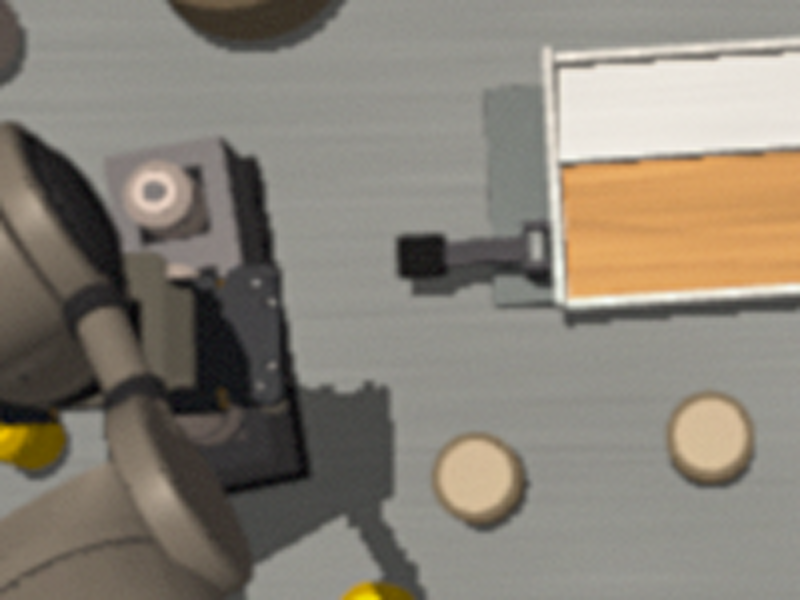

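View pics/w5.png

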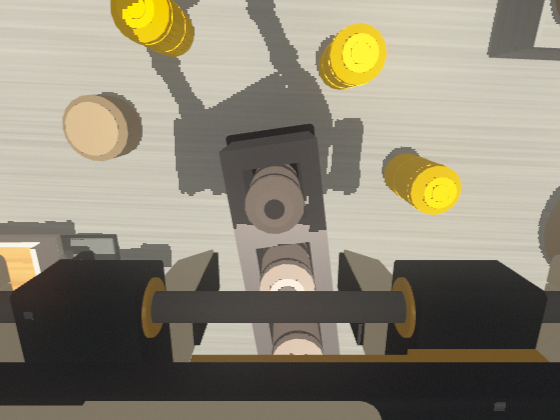

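```bash
python3 - <<'E'
from h import *
p=plane('wrist',(275,208),.130); print(p)
go([p[0],p[1],.098],3.187)
E
```

```text
[0.437  0.3357 0.13  ]
pos [0.4501 0.3375 0.1967] shift [ 0.016  -0.0013  0.0982] n>= 2.0 twist -0.005 F [ 0.7 -0.4  0.2]
```

Call:
carry_out:
  targets:
    - [[0.014, -0.002, 0], 0]
    - [[0.001, 0, 0.04], 0]
    - [[0.001, 0, 0.035], 0]
    - [[0.001, 0, 0.023], 0]
    - [[0, 0, 0], 0]

```text
time: 10.12
tool_pos: [0.431, 0.334, 0.0943]
tool_rot: [-3.14, 0.025, -3.101]
contact_force: [-0.1, 0.2, 1.7]
opening: 0.092
```

```bash
python3 - <<'E'
from h import *
go([.438,.3345,.095],3.187)
E
```

```text
pos [0.431  0.334  0.0943] shift [-0.007   0.0003 -0.0006] n>= 1.0 twist -0.005 F [-0.1  0.2  1.7]
```

Call:
carry_out:
  targets:
    - [[-0.006, 0, 0], 0]
    - [[0, 0, 0], 0]

```text
time: 10.38
tool_pos: [0.4378, 0.3348, 0.0963]
tool_rot: [-3.141, 0.027, -3.1]
contact_force: [-0.2, -0.9, 1.0]
opening: 0.0918
```

Call:
carry_out:
  targets:
    - [[0, 0, 0], 0]
    - [[0, 0, 0], 0]
    - [[0, 0, 0], 0]
    - [[0, 0, 0], 0]
    - [[0, 0, 0], 0]
    - [[0, 0, 0], 0]
  fingers: 1
  grip_force: 15

```text
time: 11.12
tool_pos: [0.4385, 0.3352, 0.0981]
tool_rot: [3.14, 0.03, -3.101]
contact_force: [-1.0, 0.3, 0.6]
opening: 0.0418
```

Call:
carry_out:
  targets:
    - [[0, 0, -0.02], 0]
    - [[0, 0, -0.03], 0]
    - [[0, 0, -0.04], 0]
    - [[0, 0, -0.04], 0]
    - [[0, 0, 0], 0]

```text
time: 11.75
tool_pos: [0.4343, 0.3345, 0.2302]
tool_rot: [-3.141, 0.027, -3.101]
contact_force: [-0.6, 0.7, -1.7]
opening: 0.0416
```

```bash
python3 - <<'E'
from h import *
go([.649,-.121,.2],3.187)
shot('wrist','w6')
E
```

```text
pos [0.4343 0.3345 0.2302] shift [-0.195  -0.4638  0.0356] n>= 9.0 twist -0.005 F [-0.6  0.7 -1.7]
```

View pics/w6.png

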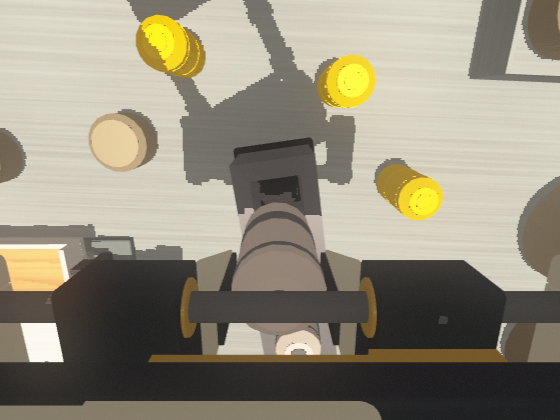

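The logger is held and its well is empty. Carrying it to the narrow bay.

Call:
carry_out:
  targets:
    - [[-0.0217, -0.0515, 0], 0]
    - [[-0.0217, -0.0515, 0], 0]
    - [[-0.0217, -0.0515, 0], 0]
    - [[-0.0217, -0.0515, 0], 0]
    - [[-0.0217, -0.0515, 0], 0]
    - [[-0.0217, -0.0515, 0], 0]
    - [[-0.0217, -0.0515, 0], 0]
    - [[-0.0217, -0.0515, 0], 0]
    - [[-0.02, -0.045, 0], 0]
    - [[0, 0, 0], 0]

```text
time: 13.05
tool_pos: [0.6449, -0.1282, 0.2112]
tool_rot: [3.14, -0.007, -3.098]
contact_force: [-0.0, 1.3, -1.2]
opening: 0.0418
```

```bash
python3 - <<'E'
from h import *
go([.649,-.121,.11],3.187)
shot('wrist','w7')
shot('side','s7',(230,150,370,290),4)
E
```

```text
pos [ 0.6449 -0.1282  0.2112] shift [-0.0051  0.0068  0.1012] n>= 2.0 twist -0.002 F [-0.   1.3 -1.2]
```

View pics/w7.png

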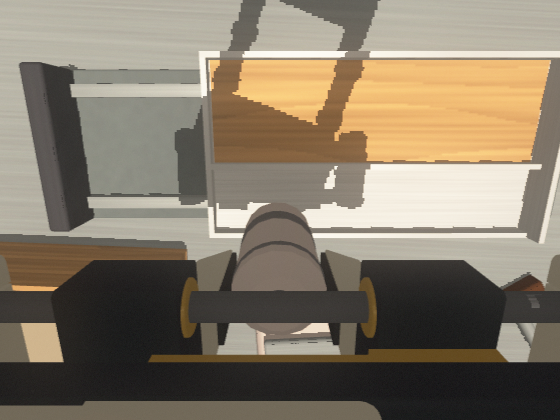

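View pics/s7.png

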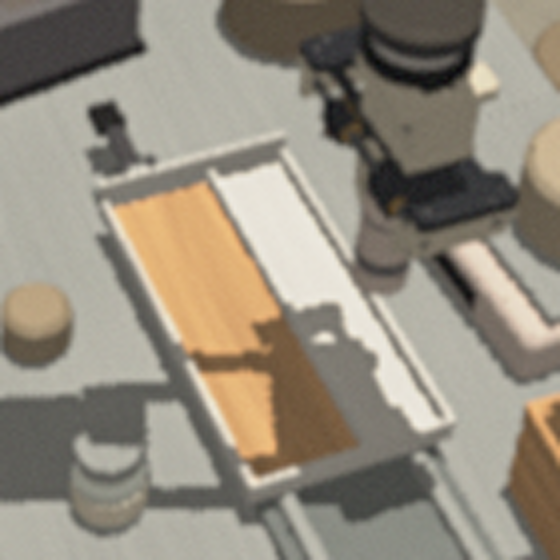

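```bash
python3 - <<'E'
from h import *
for u in [(390,236),(390,165),(390,55),(202,52),(211,238)]: print(u,plane('wrist',u,.048))
for u in [(562,57),(546,241)]: print(u,plane('wrist',u,.064))
for u in [(384,165),(384,236),(212,190)]: pass
print(proj('top',[[.6495,-.122,.034],[.6457,-.037,.034],[.6417,.053,.034],[.563,-.04,.034]]))
E
```

```text
(390, 236) [ 0.6772 -0.0105  0.048 ]
(390, 165) [ 0.6071 -0.0199  0.048 ]
(390, 55) [ 0.5127 -0.0326  0.048 ]
(202, 52) [ 0.518 -0.195  0.048]
(211, 238) [ 0.6874 -0.1882  0.048 ]
(562, 57) [0.5103 0.1047 0.064 ]
(546, 241) [0.6702 0.1327 0.064 ]
[[329.5 172.2]
 [297.6 174.3]
 [263.9 176.4]
 [299.7 204.6]]
```

Call:
carry_out:
  targets:
    - [[-0.0035, 0.006, 0.03], 0]
    - [[0, 0, 0.04], 0]
    - [[0, 0, 0.03], 0]
    - [[0, 0, 0.01], 0]
    - [[0, 0, 0], 0]

```text
time: 13.78
tool_pos: [0.6444, -0.1099, 0.0991]
tool_rot: [3.136, -0.009, -3.087]
contact_force: [0.4, 0.1, -0.6]
opening: 0.0414
```

```bash
python3 - <<'E'
from h import *
go([.648,-.121,.086],3.187)
shot('wrist','w8')
E
```

```text
pos [ 0.6444 -0.1099  0.0991] shift [-0.0031 -0.0114  0.013 ] n>= 1.0 twist 0.009 F [ 0.4  0.1 -0.6]
```

View pics/w8.png

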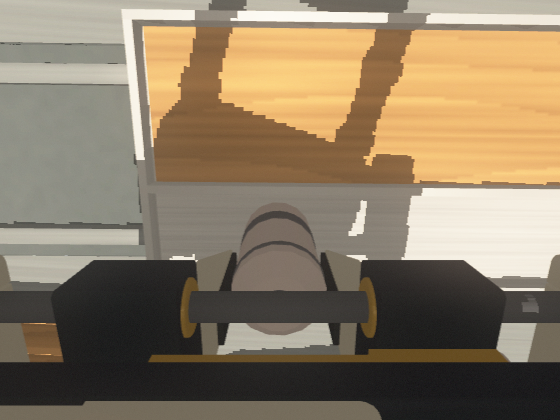

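Call:
carry_out:
  targets:
    - [[-0.003, -0.011, 0.004], 0]
    - [[0, 0, 0.004], 0]
    - [[0, 0, 0.003], 0]
    - [[0, 0, 0.002], 0]

```text
time: 14.32
tool_pos: [0.6502, -0.1223, 0.0894]
tool_rot: [3.139, -0.002, -3.087]
contact_force: [-0.5, -0.4, -1.8]
opening: 0.0414
```

Call:
carry_out:
  targets:
    - [[0, 0, 0.003], 0]
    - [[0, 0, 0.002], 0]
    - [[0, 0, 0.001], 0]

```text
time: 14.7
tool_pos: [0.6508, -0.1226, 0.0863]
tool_rot: [3.14, 0.001, -3.087]
contact_force: [-2.5, -0.0, 4.0]
opening: 0.0415
```

Call:
carry_out:
  targets:
    - [[0, 0, 0], 0]
    - [[0, 0, 0], 0]
    - [[0, 0, 0], 0]
  fingers: 0.25

```text
time: 15.08
tool_pos: [0.651, -0.1225, 0.0862]
tool_rot: [3.14, 0.001, -3.087]
contact_force: [-0.5, -0.6, -0.6]
opening: 0.0664
```

Call:
carry_out:
  targets:
    - [[0, 0, -0.02], 0]
    - [[0, 0, -0.04], 0]
    - [[0, 0, -0.05], 0]
    - [[0, 0, -0.03], 0]
    - [[0, 0, 0], 0]

```text
time: 15.7
tool_pos: [0.6505, -0.1225, 0.2279]
tool_rot: [3.139, -0.002, -3.087]
contact_force: [0.6, 0.1, -0.8]
opening: 0.0686
```

```bash
python3 - <<'E'
from h import *
go([.5037,.345,.22],3.187)
shot('wrist','w9')
E
```

```text
pos [ 0.6505 -0.1225  0.2279] shift [0.1211 0.4748 0.0093] n>= 8.0 twist 0.009 F [ 0.6  0.1 -0.8]
```

View pics/w9.png

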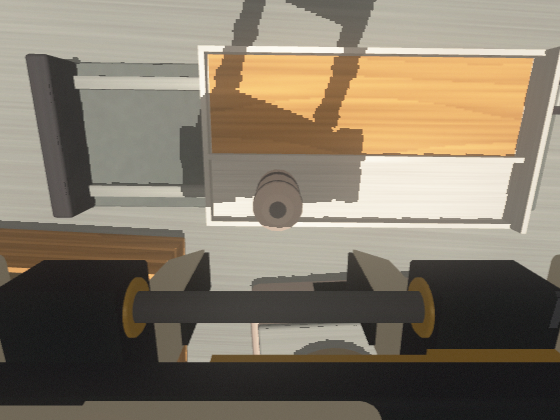

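The first logger stands upright in the bay, with its cap at (278,208). Next is the middle one.

Call:
carry_out:
  targets:
    - [[0.0151, 0.059, 0], 0.009]
    - [[0.0151, 0.059, 0], 0]
    - [[0.0151, 0.059, 0], 0]
    - [[0.0151, 0.059, 0], 0]
    - [[0.0151, 0.059, 0], 0]
    - [[0.0151, 0.059, 0], 0]
    - [[0.0151, 0.059, 0], 0]
    - [[0.013, 0.05, 0], 0]
    - [[0, 0, 0], 0]
  fingers: 0

```text
time: 16.88
tool_pos: [0.4993, 0.345, 0.2088]
tool_rot: [3.141, -0.035, -3.1]
contact_force: [0.4, -0.9, 0.4]
opening: 0.0918
```

```bash
python3 - <<'E'
from h import *
go([.5037,.345,.15],3.187)
shot('wrist','w10')
E
```

```text
pos [0.4993 0.345  0.2088] shift [-0.0064 -0.0002  0.0586] n>= 1.0 twist -0.004 F [ 0.4 -0.9  0.4]
```

View pics/w10.png

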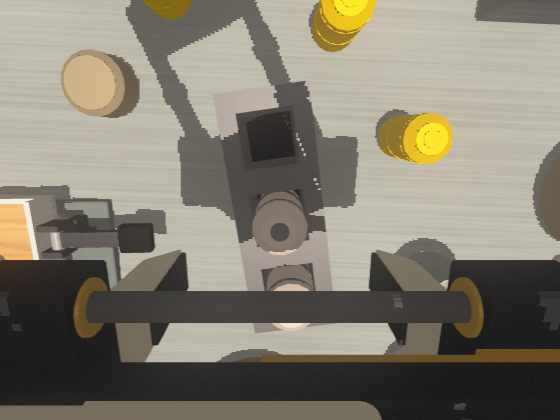

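```bash
python3 - <<'E'
from h import *
p=plane('wrist',(280,232),.130); print(p)
go([p[0],p[1],.097],3.187)
E
```

```text
[0.5033 0.3455 0.13  ]
pos [0.4999 0.3433 0.2086] shift [-0.0073  0.0022  0.1114] n>= 2.0 twist -0.005 F [-0.5 -0.  -0. ]
```

Call:
carry_out:
  targets:
    - [[-0.004, 0.001, 0.03], 0]
    - [[-0.001, 0, 0.04], 0]
    - [[-0.001, 0, 0.03], 0]
    - [[0, 0, 0.009], 0]
    - [[0, 0, 0], 0]

```text
time: 17.55
tool_pos: [0.5032, 0.3371, 0.0927]
tool_rot: [-3.136, -0.04, -3.108]
contact_force: [0.3, 0.3, 0.0]
opening: 0.0917
```

```bash
python3 - <<'E'
from h import *
go([.5035,.345,.097],3.187)
E
```

```text
pos [0.5032 0.3371 0.0927] shift [-0.0004  0.0079 -0.0044] n>= 1.0 twist -0.011 F [0.3 0.3 0. ]
```

Call:
carry_out:
  targets:
    - [[0, 0.0075, -0.004], 0]
    - [[0, 0, 0], 0]

```text
time: 17.8
tool_pos: [0.5045, 0.3451, 0.0992]
tool_rot: [-3.138, -0.036, -3.109]
contact_force: [0.2, -0.3, 0.4]
opening: 0.0916
```

```bash
python3 - <<'E'
from h import *
go([.5035,.345,.097],3.187)
E
```

```text
pos [0.5045 0.3451 0.0992] shift [ 0.001  -0.0001  0.0022] n>= 1.0 twist -0.012 F [ 0.2 -0.3  0.4]
```

Call:
carry_out:
  targets:
    - [[0, 0, 0], 0]
    - [[0, 0, 0], 0]
    - [[0, 0, 0], 0]
    - [[0, 0, 0], 0]
    - [[0, 0, 0], 0]
    - [[0, 0, 0], 0]
  fingers: 1
  grip_force: 15

```text
time: 18.55
tool_pos: [0.505, 0.3457, 0.1008]
tool_rot: [-3.139, -0.034, -3.108]
contact_force: [-0.1, -0.5, -0.3]
opening: 0.0414
```

Call:
carry_out:
  targets:
    - [[0, 0, -0.02], 0]
    - [[0, 0, -0.03], 0]
    - [[0, 0, -0.04], 0]
    - [[0, 0, -0.04], 0]
    - [[0, 0, 0], 0]

```text
time: 19.18
tool_pos: [0.5088, 0.3457, 0.2324]
tool_rot: [-3.137, -0.038, -3.108]
contact_force: [1.0, 0.4, -1.4]
opening: 0.0415
```

```bash
python3 - <<'E'
from h import *
go([.645,-.036,.22],3.187)
E
```

```text
pos [0.5088 0.3457 0.2324] shift [-0.1237 -0.386   0.0095] n>= 7.0 twist -0.012 F [ 1.   0.4 -1.4]
```

Call:
carry_out:
  targets:
    - [[-0.0175, -0.0545, 0], -0.012]
    - [[-0.0175, -0.0545, 0], 0]
    - [[-0.0175, -0.0545, 0], 0]
    - [[-0.0175, -0.0545, 0], 0]
    - [[-0.0175, -0.0545, 0], 0]
    - [[-0.0175, -0.0545, 0], 0]
    - [[-0.0175, -0.052, 0], 0]
    - [[0, 0, 0], 0]
    - [[0, 0, 0], 0]

```text
time: 20.3
tool_pos: [0.6472, -0.0378, 0.2147]
tool_rot: [-3.14, -0.057, -3.093]
contact_force: [-0.4, 0.6, -0.8]
opening: 0.0412
```

```bash
python3 - <<'E'
from h import *
go([.645,-.036,.1],3.187)
shot('wrist','w11')
E
```

```text
pos [ 0.6472 -0.0378  0.2147] shift [-0.0045  0.0022  0.1146] n>= 2.0 twist 0.004 F [-0.4  0.6 -0.8]
```

View pics/w11.png

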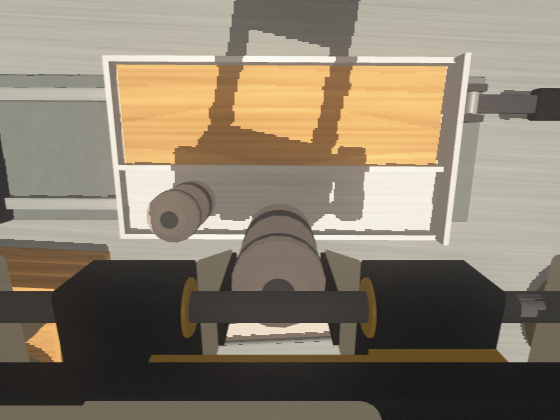

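Call:
carry_out:
  targets:
    - [[-0.004, 0.002, 0.03], 0]
    - [[0, 0, 0.04], 0]
    - [[0, 0, 0.03], 0]
    - [[0, 0, 0.008], 0]
    - [[0, 0, 0], 0]

```text
time: 20.98
tool_pos: [0.644, -0.0287, 0.1052]
tool_rot: [-3.14, -0.056, -3.083]
contact_force: [0.4, 0.3, -0.7]
opening: 0.0413
```

```bash
python3 - <<'E'
from h import *
go([.6455,-.036,.09],3.187)
E
```

```text
pos [ 0.644  -0.0287  0.1052] shift [-0.0019 -0.0073  0.0152] n>= 1.0 twist 0.013 F [ 0.4  0.3 -0.7]
```

Call:
carry_out:
  targets:
    - [[-0.002, -0.006, 0.005], 0.013]
    - [[0, -0.001, 0.005], 0]
    - [[0, 0, 0.004], 0]
    - [[0, 0, 0.002], 0]
    - [[0, 0, 0.001], 0]

```text
time: 21.6
tool_pos: [0.6475, -0.0363, 0.0908]
tool_rot: [-3.137, -0.05, -3.097]
contact_force: [-0.4, 0.5, -1.4]
opening: 0.0411
```

Call:
carry_out:
  targets:
    - [[-0.001, 0, 0.003], 0]
    - [[0, 0, 0.002], 0]
    - [[0, 0, 0], 0]

```text
time: 21.98
tool_pos: [0.649, -0.0361, 0.0894]
tool_rot: [-3.137, -0.047, -3.097]
contact_force: [-0.1, -0.4, -0.9]
opening: 0.0412
```

Call:
carry_out:
  targets:
    - [[0.001, 0, 0.003], 0]
    - [[0, 0, 0.002], 0]
    - [[0, 0, 0], 0]

```text
time: 22.35
tool_pos: [0.6492, -0.0361, 0.0888]
tool_rot: [-3.136, -0.041, -3.097]
contact_force: [0.3, 1.1, -0.6]
opening: 0.0414
```

Call:
carry_out:
  targets:
    - [[0, 0, 0.001], 0]
    - [[0, 0, 0], 0]
    - [[0, 0, 0], 0]
    - [[0, 0, 0], 0]
  fingers: 0.25

```text
time: 22.85
tool_pos: [0.6489, -0.0361, 0.0864]
tool_rot: [-3.136, -0.043, -3.097]
contact_force: [0.0, -1.0, 0.1]
opening: 0.0685
```

Call:
carry_out:
  targets:
    - [[0, 0, -0.02], 0]
    - [[0, 0, -0.04], 0]
    - [[0, 0, -0.05], 0]
    - [[0, 0, -0.03], 0]
    - [[0, 0, 0], 0]

```text
time: 23.48
tool_pos: [0.6546, -0.0351, 0.2288]
tool_rot: [-3.137, -0.045, -3.097]
contact_force: [0.1, 0.4, 0.2]
opening: 0.0688
```

```bash
python3 - <<'E'
from h import *
go([.568,.357,.22],3.187)
shot('wrist','w12')
E
```

```text
pos [ 0.6546 -0.0351  0.2288] shift [0.0685 0.3956 0.01  ] n>= 7.0 twist -0.001 F [0.1 0.4 0.2]
```

View pics/w12.png

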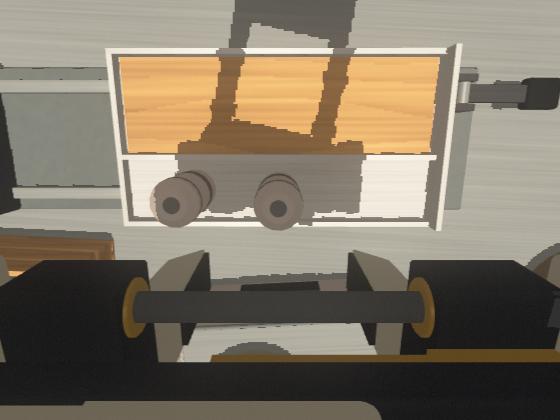

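Two loggers stand upright in the narrow bay, at (172,203) and (278,208). Now the far logger.

Call:
carry_out:
  targets:
    - [[0.0095, 0.0555, 0], 0]
    - [[0.0095, 0.0555, 0], 0]
    - [[0.0095, 0.0555, 0], 0]
    - [[0.0095, 0.0555, 0], 0]
    - [[0.0095, 0.0555, 0], 0]
    - [[0.0095, 0.0555, 0], 0]
    - [[0.0095, 0.053, 0], 0]
    - [[0, 0, 0], 0]
    - [[0, 0, 0], 0]
  fingers: 0

```text
time: 24.65
tool_pos: [0.5618, 0.3559, 0.2081]
tool_rot: [-3.131, -0.077, -3.101]
contact_force: [-0.3, 0.0, 0.2]
opening: 0.0916
```

```bash
python3 - <<'E'
from h import *
go([.5683,.3573,.15],3.187)
shot('wrist','w13')
E
```

```text
pos [0.5618 0.3559 0.2081] shift [-0.0111  0.0017  0.0574] n>= 1.0 twist -0.005 F [-0.3  0.   0.2]
```

View pics/w13.png

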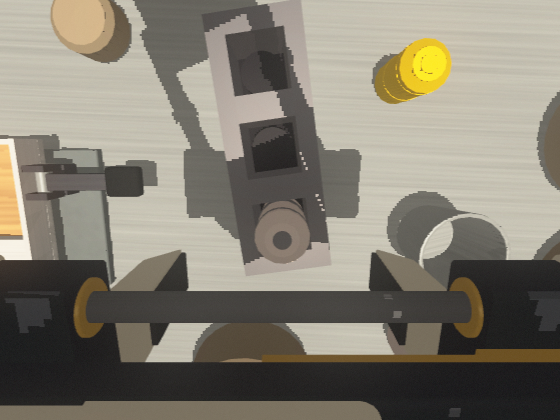

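```bash
python3 - <<'E'
from h import *
p=plane('wrist',(282,240),.130); print(p)
go([p[0],p[1],.099],3.187)
E
```

```text
[0.5675 0.3589 0.13  ]
pos [0.5617 0.3559 0.208 ] shift [-0.0144  0.0039  0.1082] n>= 2.0 twist -0.005 F [-0.7 -0.   0.5]
```

Call:
carry_out:
  targets:
    - [[-0.008, 0.004, 0.03], 0]
    - [[-0.003, 0, 0.035], 0]
    - [[-0.002, 0, 0.025], 0]
    - [[0, 0, 0.008], 0]
    - [[0, 0, 0], 0]

```text
time: 25.32
tool_pos: [0.5703, 0.3514, 0.1065]
tool_rot: [-3.13, -0.078, -3.111]
contact_force: [-0.0, -0.2, -0.0]
opening: 0.0917
```

```bash
python3 - <<'E'
from h import *
go([.5665,.358,.098],3.187)
E
```

```text
pos [0.5703 0.3514 0.1065] shift [0.0029 0.0068 0.0086] n>= 1.0 twist -0.015 F [-0.  -0.2 -0. ]
```

Call:
carry_out:
  targets:
    - [[0.003, 0.006, 0.005], -0.015]
    - [[0, 0.001, 0.003], 0]
    - [[0, 0, 0], 0]

```text
time: 25.7
tool_pos: [0.5675, 0.3589, 0.101]
tool_rot: [-3.133, -0.074, -3.095]
contact_force: [-0.0, 0.0, -0.5]
opening: 0.0922
```

Call:
carry_out:
  targets:
    - [[0, 0, 0], 0]
    - [[0, 0, 0], 0]
    - [[0, 0, 0], 0]
    - [[0, 0, 0], 0]
    - [[0, 0, 0], 0]
    - [[0, 0, 0], 0]
  fingers: 1
  grip_force: 15

```text
time: 26.45
tool_pos: [0.5678, 0.3592, 0.1019]
tool_rot: [-3.134, -0.072, -3.095]
contact_force: [-0.2, 0.0, 0.4]
opening: 0.0415
```

Call:
carry_out:
  targets:
    - [[0, 0, -0.02], 0]
    - [[0, 0, -0.03], 0]
    - [[0, 0, -0.04], 0]
    - [[0, 0, -0.045], 0]
    - [[0, 0, 0], 0]

```text
time: 27.08
tool_pos: [0.5771, 0.3604, 0.2383]
tool_rot: [-3.132, -0.076, -3.095]
contact_force: [0.5, -0.2, -1.1]
opening: 0.0416
```

```bash
python3 - <<'E'
from h import *
go([.6425,.048,.22],3.187)
E
```

```text
pos [0.5771 0.3604 0.2383] shift [-0.0522 -0.3149  0.0174] n>= 6.0 twist 0.001 F [ 0.5 -0.2 -1.1]
```

Call:
carry_out:
  targets:
    - [[-0.0055, -0.0317, -0.001], 0]
    - [[-0.0055, -0.0317, -0.001], 0]
    - [[-0.0055, -0.0317, -0.001], 0]
    - [[-0.0055, -0.0317, -0.001], 0]
    - [[-0.0055, -0.0317, -0.001], 0]
    - [[-0.0055, -0.0317, -0.001], 0]
    - [[-0.0055, -0.0317, -0.001], 0]
    - [[-0.0055, -0.0317, -0.001], 0]
    - [[-0.0055, -0.0317, 0], 0]
    - [[0, -0.025, 0], 0]

```text
time: 28.32
tool_pos: [0.638, 0.0449, 0.2307]
tool_rot: [-3.13, -0.099, -3.091]
contact_force: [-0.3, -0.4, -1.7]
opening: 0.0415
```

```bash
python3 - <<'E'
from h import *
go([.6425,.048,.11],3.187)
shot('wrist','w14')
E
```

```text
pos [0.638  0.0449 0.2307] shift [-0.0165  0.0042  0.1196] n>= 2.0 twist 0.005 F [-0.3 -0.4 -1.7]
```

View pics/w14.png

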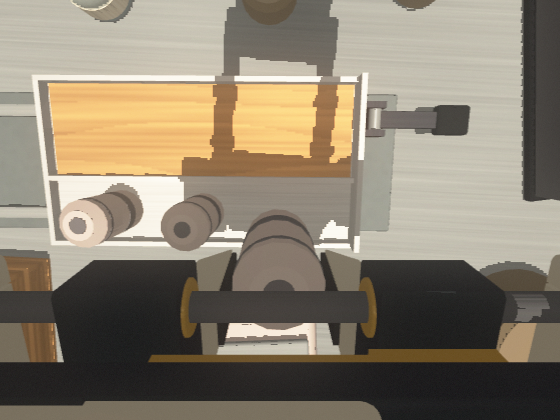

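Call:
carry_out:
  targets:
    - [[-0.007, 0.004, 0.03], 0]
    - [[-0.003, 0, 0.04], 0]
    - [[-0.003, 0, 0.03], 0]
    - [[-0.001, 0, 0.012], 0]
    - [[0, 0, 0], 0]

```text
time: 29.0
tool_pos: [0.6385, 0.0439, 0.1104]
tool_rot: [-3.129, -0.105, -3.096]
contact_force: [-0.6, -0.1, -0.8]
opening: 0.0419
```

```bash
python3 - <<'E'
from h import *
go([.642,.048,.092],3.187)
E
```

```text
pos [0.6385 0.0439 0.1104] shift [-0.0056  0.0042  0.0178] n>= 1.0 twist 0.0 F [-0.6 -0.1 -0.8]
```

Call:
carry_out:
  targets:
    - [[-0.004, 0.004, 0.006], 0]
    - [[0, 0, 0.006], 0]
    - [[0, 0, 0.004], 0]
    - [[0, 0, 0.002], 0]
    - [[0, 0, 0.001], 0]

```text
time: 29.62
tool_pos: [0.6422, 0.0483, 0.0931]
tool_rot: [-3.129, -0.099, -3.095]
contact_force: [-0.6, -0.1, -1.0]
opening: 0.0415
```

Call:
carry_out:
  targets:
    - [[0, 0, 0.003], 0]
    - [[0, 0, 0.003], 0]
    - [[0, 0, 0.002], 0]
    - [[0, 0, 0.002], 0]

```text
time: 30.12
tool_pos: [0.6427, 0.0475, 0.0897]
tool_rot: [-3.128, -0.093, -3.096]
contact_force: [-2.7, 0.1, 9.1]
opening: 0.0415
```

Call:
carry_out:
  targets:
    - [[0, 0, 0], 0]
    - [[0, 0, 0], 0]
    - [[0, 0, 0], 0]
    - [[0, 0, 0], 0]
  fingers: 0.25

```text
time: 30.62
tool_pos: [0.6429, 0.0474, 0.09]
tool_rot: [-3.128, -0.092, -3.096]
contact_force: [0.9, 0.6, -0.1]
opening: 0.0686
```

Call:
carry_out:
  targets:
    - [[0.002, 0, -0.02], 0]
    - [[0.003, 0, -0.04], 0]
    - [[0.004, 0, -0.05], 0]
    - [[0, 0, -0.03], 0]
    - [[0, 0, 0], 0]

```text
time: 31.25
tool_pos: [0.6463, 0.0495, 0.2321]
tool_rot: [-3.128, -0.096, -3.096]
contact_force: [0.0, -0.0, -0.1]
opening: 0.0688
```

```bash
python3 - <<'E'
from h import *
shot('wrist','w15')
im=shot('top','t15')
shot('side','s15',(180,120,370,320),3)
go([.40,.171,.15],3.187)
E
```

```text
pos [0.6446 0.0495 0.2281] shift [0.2295 0.1338 0.1005] n>= 5.0 twist 0.0 F [-0.5  0.6 -0.1]
```

View pics/w15.png

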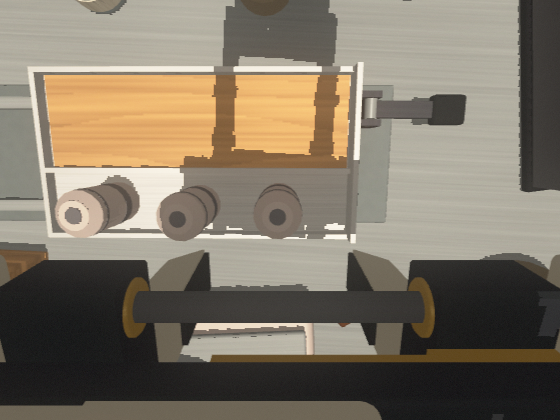

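View pics/t15.png

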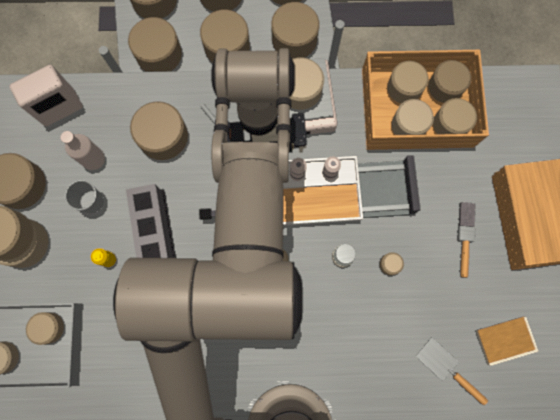

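View pics/s15.png

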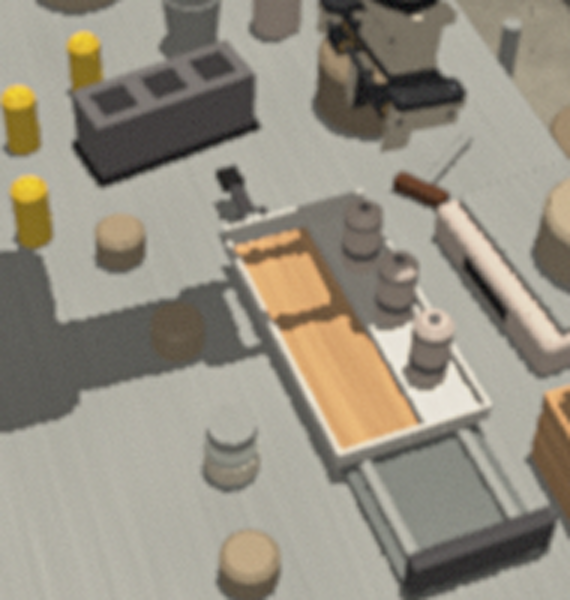

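All three loggers are upright in the narrow bay and the dock is empty. Now the cheeses, starting with the one seen at (219,269) in the first top view.

Call:
carry_out:
  targets:
    - [[0.038, 0.022, 0], 0]
    - [[0.038, 0.022, 0.015], 0]
    - [[0.038, 0.022, 0.02], 0]
    - [[0.038, 0.022, 0.02], 0]
    - [[0.038, 0.022, 0.02], 0]
    - [[0.036, 0.022, 0.012], 0]
    - [[0, 0, 0], 0]
    - [[0, 0, 0], 0]
  fingers: 0

```text
time: 32.4
tool_pos: [0.3894, 0.1709, 0.1493]
tool_rot: [-3.126, -0.128, -3.098]
contact_force: [1.6, -0.1, -0.3]
opening: 0.0918
```

```bash
python3 - <<'E'
from h import *
im=shot('wrist','w16')
go([.398,.171,.06],3.187)
print(proj('wrist',[.398,.171,.044]))
E
```

```text
pos [0.3894 0.1707 0.1493] shift [-0.02    0.0012  0.0874] n>= 2.0 twist -0.002 F [-0.3 -0.3  0. ]
[[278.9 240.6]]
```

View pics/w16.png

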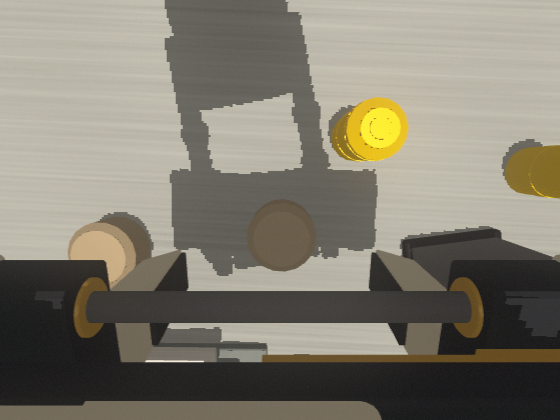

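```bash
python3 - <<'E'
from h import *
p=plane('wrist',(281,235),.044);print(p)
go([p[0]-.002,p[1],.02],3.187)
E
```

```text
[0.3933 0.1725 0.044 ]
pos [0.3894 0.1707 0.1493] shift [-0.0185  0.0036  0.1279] n>= 3.0 twist -0.002 F [-0.3 -0.3  0. ]
```

Call:
carry_out:
  targets:
    - [[-0.009, 0.002, 0.03], 0]
    - [[-0.005, 0.001, 0.035], 0]
    - [[-0.005, 0, 0.035], 0]
    - [[-0.001, 0, 0.01], 0]
    - [[0, 0, 0], 0]

```text
time: 33.08
tool_pos: [0.4017, 0.1705, 0.0348]
tool_rot: [-3.127, -0.123, -3.103]
contact_force: [0.1, -0.4, 0.4]
opening: 0.0917
```

```bash
python3 - <<'E'
from h import *
go([.394,.172,.001],3.187)
E
```

```text
pos [0.4017 0.1705 0.0348] shift [0.0034 0.0023 0.0344] n>= 1.0 twist -0.007 F [ 0.1 -0.4  0.4]
```

Call:
carry_out:
  targets:
    - [[0.002, 0.002, 0.018], -0.007]
    - [[0.001, 0, 0.012], 0]
    - [[0.001, 0, 0.006], 0]
    - [[0, 0, 0.004], 0]
    - [[0, 0, 0.004], 0]

```text
time: 33.7
tool_pos: [0.397, 0.1721, 0.0002]
tool_rot: [-3.13, -0.113, -3.097]
contact_force: [-12.0, -6.6, 60.1]
opening: 0.092
```

Call:
carry_out:
  targets:
    - [[0, 0, -0.001], 0]
    - [[0, 0, 0], 0]
    - [[0, 0, 0], 0]
    - [[0, 0, 0], 0]
    - [[0, 0, 0], 0]
    - [[0, 0, 0], 0]

```text
time: 34.45
tool_pos: [0.3984, 0.1723, 0.0031]
tool_rot: [-3.131, -0.109, -3.097]
contact_force: [0.8, 0.0, 0.2]
opening: 0.0913
```

Call:
carry_out:
  targets:
    - [[0, 0, 0.003], 0]
    - [[0, 0, 0.002], 0]
    - [[0, 0, 0.001], 0]
    - [[0, 0, 0.001], 0]
    - [[0, 0, 0.001], 0]
    - [[0, 0, 0.001], 0]
    - [[0, 0, 0.001], 0]
    - [[0, 0, 0.001], 0]

```text
time: 35.45
tool_pos: [0.3986, 0.1724, 0.0008]
tool_rot: [-3.133, -0.103, -3.095]
contact_force: [-2.5, -2.9, 15.3]
opening: 0.0915
```

Call:
carry_out:
  targets:
    - [[0, 0, 0.0015], 0]
    - [[0, 0, 0.0015], 0]
    - [[0, 0, 0.0015], 0]
    - [[0, 0, 0.0015], 0]
    - [[0, 0, 0.0015], 0]
    - [[0, 0, 0.0015], 0]
    - [[0, 0, 0.0015], 0]
    - [[0, 0, 0.0015], 0]
    - [[0, 0, 0.0015], 0]
    - [[0, 0, 0.0015], 0]

```text
time: 36.7
tool_pos: [0.3986, 0.1724, 0.0005]
tool_rot: [-3.136, -0.095, -3.094]
contact_force: [-4.7, -2.3, 22.2]
opening: 0.0916
```

Call:
carry_out:
  targets:
    - [[0, 0, 0.002], 0]
    - [[0, 0, 0.002], 0]
    - [[0, 0, 0.002], 0]
    - [[0, 0, 0.002], 0]
    - [[0, 0, 0.002], 0]
    - [[0, 0, 0.002], 0]
    - [[0, 0, 0.002], 0]
    - [[0, 0, 0.002], 0]
    - [[0, 0, 0.002], 0]
    - [[0, 0, 0.002], 0]

```text
time: 37.95
tool_pos: [0.3986, 0.1724, 0.0003]
tool_rot: [-3.139, -0.084, -3.094]
contact_force: [-4.7, -2.2, 29.0]
opening: 0.0919
```

Call:
carry_out:
  targets:
    - [[0, 0, 0.002], 0]
    - [[0, 0, 0.002], 0]
    - [[0, 0, 0.002], 0]
    - [[0, 0, 0.002], 0]
    - [[0, 0, 0.002], 0]
    - [[0, 0, 0.002], 0]
    - [[0, 0, 0.002], 0]
    - [[0, 0, 0.002], 0]
    - [[0, 0, 0.002], 0]
    - [[0, 0, 0.002], 0]

```text
time: 39.2
tool_pos: [0.3986, 0.1724, 0.0003]
tool_rot: [-3.141, -0.073, -3.093]
contact_force: [-6.0, -3.0, 29.8]
opening: 0.0918
```

Call:
carry_out:
  targets:
    - [[0, 0, 0.002], 0]
    - [[0, 0, 0.002], 0]
    - [[0, 0, 0.002], 0]
    - [[0, 0, 0.002], 0]
    - [[0, 0, 0.002], 0]
    - [[0, 0, 0.002], 0]
    - [[0, 0, 0.002], 0]
    - [[0, 0, 0.002], 0]
    - [[0, 0, 0.002], 0]
    - [[0, 0, 0.002], 0]

```text
time: 40.45
tool_pos: [0.3986, 0.1724, 0.0002]
tool_rot: [3.141, -0.062, -3.093]
contact_force: [-5.7, -2.1, 29.9]
opening: 0.0915
```

Call:
carry_out:
  targets:
    - [[0, 0, 0.002], 0]
    - [[0, 0, 0.002], 0]
    - [[0, 0, 0.002], 0]
    - [[0, 0, 0.002], 0]
    - [[0, 0, 0.002], 0]
    - [[0, 0, 0.002], 0]
    - [[0, 0, 0.002], 0]
    - [[0, 0, 0.002], 0]
    - [[0, 0, 0.002], 0]
    - [[0, 0, 0.002], 0]

```text
time: 41.7
tool_pos: [0.3986, 0.1724, 0.0001]
tool_rot: [3.14, -0.051, -3.093]
contact_force: [-6.5, -2.3, 30.2]
opening: 0.0919
```

Call:
carry_out:
  targets:
    - [[0, 0, 0.002], 0]
    - [[0, 0, 0.002], 0]
    - [[0, 0, 0.002], 0]
    - [[0, 0, 0.002], 0]
    - [[0, 0, 0.002], 0]
    - [[0, 0, 0.002], 0]
    - [[0, 0, 0.002], 0]
    - [[0, 0, 0.002], 0]
    - [[0, 0, 0.002], 0]
    - [[0, 0, 0.002], 0]

```text
time: 42.95
tool_pos: [0.3986, 0.1724, 0.0001]
tool_rot: [3.139, -0.04, -3.093]
contact_force: [-6.8, -1.6, 30.6]
opening: 0.0918
```

Call:
carry_out:
  targets:
    - [[0, 0, 0.002], 0]
    - [[0, 0, 0.002], 0]
    - [[0, 0, 0.002], 0]
    - [[0, 0, 0.002], 0]
    - [[0, 0, 0.002], 0]
    - [[0, 0, 0.002], 0]
    - [[0, 0, 0.002], 0]
    - [[0, 0, 0.002], 0]
    - [[0, 0, 0.002], 0]
    - [[0, 0, 0.002], 0]

```text
time: 44.2
tool_pos: [0.3986, 0.1724, 0.0001]
tool_rot: [3.139, -0.028, -3.093]
contact_force: [-6.6, -1.9, 31.8]
opening: 0.0919
```

Call:
carry_out:
  targets:
    - [[0, 0, 0.002], 0]
    - [[0, 0, 0.002], 0]
    - [[0, 0, 0.002], 0]
    - [[0, 0, 0.002], 0]
    - [[0, 0, 0.002], 0]
    - [[0, 0, 0.002], 0]
    - [[0, 0, 0.002], 0]
    - [[0, 0, 0.002], 0]
    - [[0, 0, 0.002], 0]
    - [[0, 0, 0.002], 0]

```text
time: 45.45
tool_pos: [0.3986, 0.1724, 0.0001]
tool_rot: [3.139, -0.017, -3.093]
contact_force: [-6.6, -2.2, 32.0]
opening: 0.0919
```

Good. Lift to z ≈ 0.010 and check the cheese before closing.

Call:
carry_out:
  targets:
    - [[0, 0, -0.007], 0]
    - [[0, 0, -0.001], 0]
    - [[0, 0, 0], 0]

```text
time: 45.82
tool_pos: [0.3988, 0.1724, 0.0085]
tool_rot: [3.139, -0.017, -3.093]
contact_force: [1.0, 0.3, 0.3]
opening: 0.0919
```

```bash
python3 - <<'E'
from h import *
im=shot('wrist','w17')
shot('side','s17',(180,120,370,320),3)
go([.396,.172,.01],3.187)
print(proj('wrist',[.396,.172,.044]))
E
```

```text
pos [0.3988 0.1724 0.0084] shift [ 0.0028 -0.0003 -0.0016] n>= 1.0 twist 0.003 F [-0.   0.1  0.3]
[[276.  301.5]]
```

View pics/w17.png

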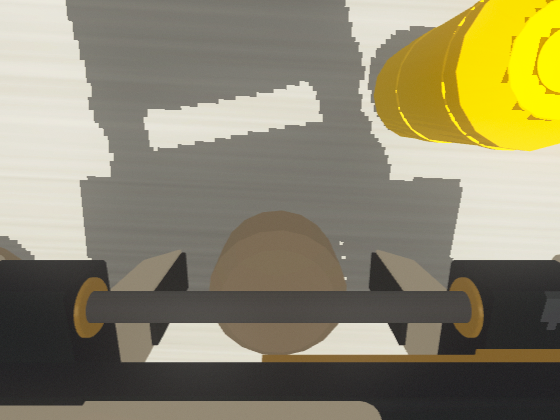

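View pics/s17.png

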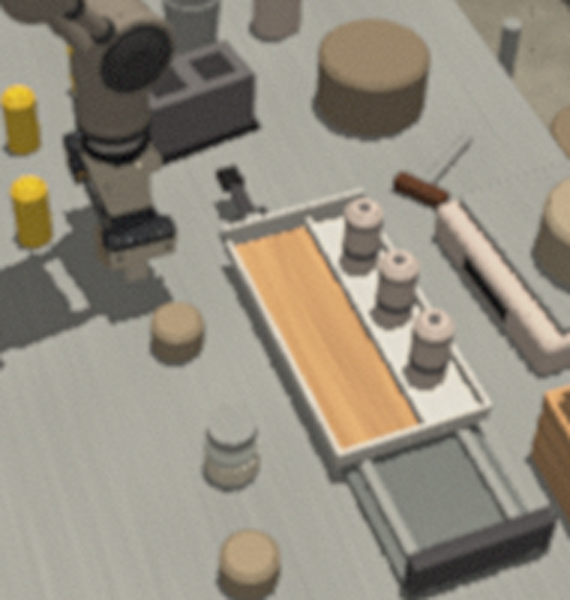

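Call:
carry_out:
  targets:
    - [[0.001, 0, -0.003], 0]
    - [[0, 0, 0], 0]
    - [[0, 0, 0], 0]
    - [[0, 0, 0], 0]
    - [[0, 0, 0], 0]
    - [[0, 0, 0], 0]
  fingers: 1
  grip_force: 15

```text
time: 46.68
tool_pos: [0.3973, 0.1722, 0.011]
tool_rot: [3.139, -0.018, -3.093]
contact_force: [0.1, 0.2, -0.5]
opening: 0.0577
```

Call:
carry_out:
  targets:
    - [[0, 0, -0.02], 0]
    - [[0, 0, -0.04], 0]
    - [[0, 0, -0.045], 0]
    - [[0, 0, -0.045], 0]
    - [[0, 0, 0], 0]

```text
time: 47.3
tool_pos: [0.399, 0.1717, 0.1639]
tool_rot: [3.14, -0.023, -3.093]
contact_force: [0.2, -0.7, -1.5]
opening: 0.0574
```

```bash
python3 - <<'E'
from h import *
im=shot('wrist','w18')
go([.559,.047,.15],3.187)
go([.567,-.128,.15],3.187)
E
```

```text
pos [0.3977 0.1713 0.1622] shift [-0.1553 -0.132   0.0079] n>= 4.0 twist 0.003 F [-0.1 -0.5 -2.4]
pos [0.3977 0.1713 0.1622] shift [-0.1548 -0.3072  0.0078] n>= 6.0 twist 0.003 F [-0.1 -0.5 -2.4]
```

View pics/w18.png

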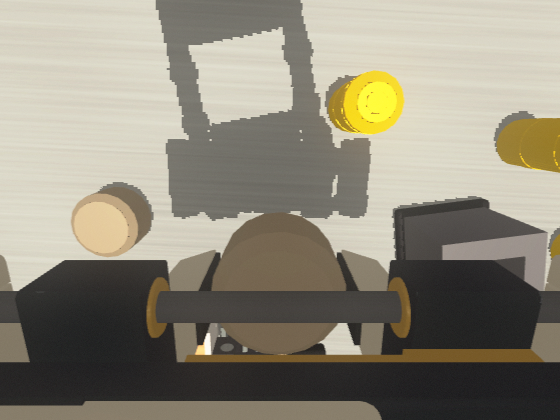

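Call:
carry_out:
  targets:
    - [[-0.031, -0.0265, -0.002], 0]
    - [[-0.031, -0.0265, -0.002], 0]
    - [[-0.031, -0.0265, -0.002], 0]
    - [[-0.031, -0.0265, -0.002], 0]
    - [[-0.031, -0.0265, 0], 0]
    - [[0, 0, 0], 0]

```text
time: 48.1
tool_pos: [0.5572, 0.0428, 0.1529]
tool_rot: [3.14, -0.047, -3.091]
contact_force: [-0.8, 1.1, -2.2]
opening: 0.0574
```

```bash
python3 - <<'E'
from h import *
im=shot('wrist','w19')
go([.559,.047,.06],3.187)
E
```

```text
pos [0.5558 0.0439 0.1527] shift [-0.0079  0.0027  0.0924] n>= 2.0 twist 0.006 F [-1.  -0.1 -2.7]
```

View pics/w19.png

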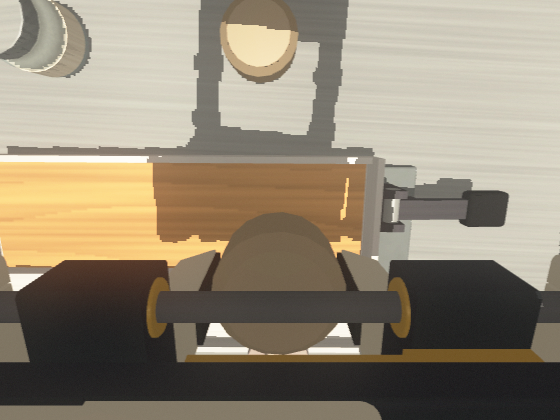

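Call:
carry_out:
  targets:
    - [[-0.004, 0.003, 0.03], 0]
    - [[-0.002, 0, 0.03], 0]
    - [[-0.001, 0, 0.018], 0]
    - [[0, 0, 0.006], 0]
    - [[0, 0, 0], 0]

```text
time: 48.78
tool_pos: [0.5514, 0.0513, 0.0622]
tool_rot: [3.137, -0.06, -3.087]
contact_force: [-0.3, -0.1, -1.5]
opening: 0.0576
```

```bash
python3 - <<'E'
from h import *
go([.559,.047,.046],3.187)
E
```

```text
pos [0.5514 0.0513 0.0622] shift [-0.0083 -0.0048  0.0157] n>= 1.0 twist 0.009 F [-0.3 -0.1 -1.5]
```

Call:
carry_out:
  targets:
    - [[-0.007, -0.004, 0.005], 0.009]
    - [[-0.001, 0, 0.005], 0]
    - [[0, 0, 0.003], 0]
    - [[0, 0, 0.002], 0]
    - [[0, 0, 0.001], 0]

```text
time: 49.4
tool_pos: [0.5602, 0.0476, 0.0466]
tool_rot: [3.138, -0.057, -3.097]
contact_force: [-0.1, -0.1, -2.0]
opening: 0.0574
```

Call:
carry_out:
  targets:
    - [[0, 0, 0.002], 0]
    - [[0, 0, 0.001], 0]
    - [[0, 0, 0.001], 0]

```text
time: 49.78
tool_pos: [0.5599, 0.0476, 0.0451]
tool_rot: [3.138, -0.056, -3.097]
contact_force: [-2.9, 0.6, 7.3]
opening: 0.0575
```

Call:
carry_out:
  targets:
    - [[0, 0, 0], 0]
    - [[0, 0, 0], 0]
    - [[0, 0, 0], 0]
  fingers: 0.25

```text
time: 50.15
tool_pos: [0.5604, 0.0476, 0.0457]
tool_rot: [3.138, -0.054, -3.097]
contact_force: [-0.4, -0.4, -0.0]
opening: 0.0687
```

Call:
carry_out:
  targets:
    - [[0, 0, -0.02], 0]
    - [[0, 0, -0.035], 0]
    - [[0, 0, -0.04], 0]
    - [[0, 0, -0.02], 0]
    - [[0, 0, 0], 0]

```text
time: 50.78
tool_pos: [0.5666, 0.0475, 0.1625]
tool_rot: [3.138, -0.056, -3.097]
contact_force: [0.3, 0.9, -0.0]
opening: 0.0687
```

```bash
python3 - <<'E'
from h import *
im=shot('wrist','w20')
go([.42,.0225,.13],3.187)
E
```

```text
pos [0.5659 0.0475 0.1615] shift [ 0.1448 -0.0186  0.0399] n>= 3.0 twist -0.0 F [0.  0.4 0.1]
```

View pics/w20.png

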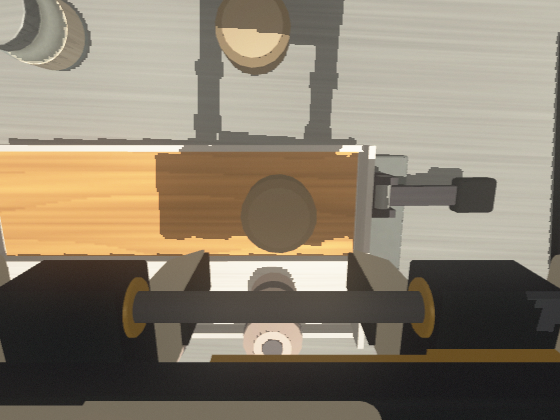

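The cheese lies flat in the wide bay at (279,213). Moving to the second cheese, at (253,28) in this view.

Call:
carry_out:
  targets:
    - [[0.0365, -0.0047, 0], 0]
    - [[0.0365, -0.0047, 0], 0]
    - [[0.0365, -0.0047, 0.01], 0]
    - [[0.0355, -0.0045, 0.01], 0]
    - [[0, 0, 0], 0]
    - [[0, 0, 0], 0]
  fingers: 0

```text
time: 51.58
tool_pos: [0.413, 0.0222, 0.1424]
tool_rot: [3.136, -0.07, -3.097]
contact_force: [-0.2, 0.6, 0.6]
opening: 0.0918
```

```bash
python3 - <<'E'
from h import *
im=shot('wrist','w21')
print(proj('wrist',[.4204,.0225,.044]))
go([.42,.0225,.06],3.187)
E
```

```text
[[276.2 234.1]]
pos [0.4129 0.0223 0.1423] shift [-0.0129 -0.0006  0.0816] n>= 2.0 twist -0.0 F [-0.5  0.5 -0.9]
```

View pics/w21.png

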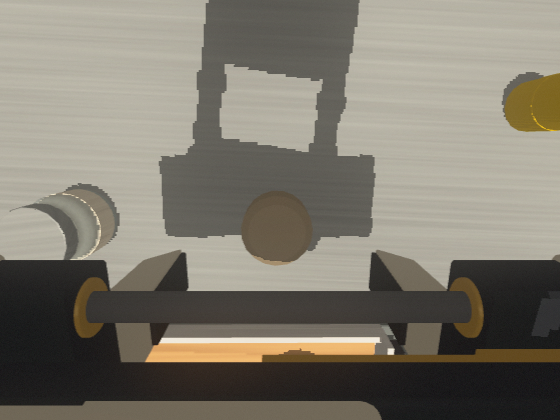

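Call:
carry_out:
  targets:
    - [[-0.006, 0, 0.03], 0]
    - [[-0.003, 0, 0.035], 0]
    - [[-0.002, 0, 0.03], 0]
    - [[-0.001, 0, 0.01], 0]
    - [[0, 0, 0], 0]

```text
time: 52.25
tool_pos: [0.4239, 0.0232, 0.0338]
tool_rot: [3.137, -0.065, -3.095]
contact_force: [0.4, 1.1, -0.1]
opening: 0.0918
```

```bash
python3 - <<'E'
from h import *
go([.417,.0222,.011],3.187)
E
```

```text
pos [0.4239 0.0232 0.0338] shift [ 0.0055 -0.0008  0.0232] n>= 1.0 twist 0.001 F [ 0.4  1.1 -0.1]
```

Call:
carry_out:
  targets:
    - [[0.003, 0, 0.015], 0]
    - [[0.002, 0, 0.01], 0]
    - [[0.001, 0, 0.004], 0]
    - [[0, 0, 0.002], 0]
    - [[0, 0, 0.002], 0]
    - [[0, 0, 0.002], 0]
    - [[0, 0, 0.002], 0]
    - [[0, 0, 0.002], 0]
    - [[0, 0, 0.002], 0]

```text
time: 53.38
tool_pos: [0.4199, 0.0227, 0.0001]
tool_rot: [3.139, -0.054, -3.095]
contact_force: [-8.3, 1.8, 33.8]
opening: 0.0921
```

Call:
carry_out:
  targets:
    - [[0, 0, 0.002], 0]
    - [[0, 0, 0.002], 0]
    - [[0, 0, 0.002], 0]
    - [[0, 0, 0.002], 0]
    - [[0, 0, 0.002], 0]
    - [[0, 0, 0.002], 0]
    - [[0, 0, 0.002], 0]
    - [[0, 0, 0.002], 0]
    - [[0, 0, 0.002], 0]
    - [[0, 0, 0.002], 0]

```text
time: 54.62
tool_pos: [0.4199, 0.0227, 0.0001]
tool_rot: [-3.141, -0.043, -3.095]
contact_force: [-6.5, 0.1, 31.2]
opening: 0.0917
```

Call:
carry_out:
  targets:
    - [[0, 0, 0.002], 0]
    - [[0, 0, 0.002], 0]
    - [[0, 0, 0.002], 0]
    - [[0, 0, 0.002], 0]
    - [[0, 0, 0.002], 0]
    - [[0, 0, 0.002], 0]
    - [[0, 0, 0.002], 0]
    - [[0, 0, 0.002], 0]
    - [[0, 0, 0.002], 0]
    - [[0, 0, 0.002], 0]

```text
time: 55.88
tool_pos: [0.4199, 0.0227, 0.0001]
tool_rot: [-3.139, -0.032, -3.095]
contact_force: [-6.9, -1.1, 30.2]
opening: 0.0918
```

Call:
carry_out:
  targets:
    - [[0, 0, 0.002], 0]
    - [[0, 0, 0.002], 0]
    - [[0, 0, 0.002], 0]
    - [[0, 0, 0.002], 0]
    - [[0, 0, 0.002], 0]
    - [[0, 0, 0.002], 0]
    - [[0, 0, 0.002], 0]
    - [[0, 0, 0.002], 0]
    - [[0, 0, 0.002], 0]
    - [[0, 0, 0.002], 0]

```text
time: 57.12
tool_pos: [0.4199, 0.0227, 0.0001]
tool_rot: [-3.138, -0.021, -3.096]
contact_force: [-6.6, -1.4, 31.5]
opening: 0.0918
```

Call:
carry_out:
  targets:
    - [[0, 0, 0.002], 0]
    - [[0, 0, 0.002], 0]
    - [[0, 0, 0.002], 0]
    - [[0, 0, 0.002], 0]
    - [[0, 0, 0.002], 0]
    - [[0, 0, 0.002], 0]
    - [[0, 0, 0.002], 0]
    - [[0, 0, 0.002], 0]
    - [[0, 0, 0.002], 0]
    - [[0, 0, 0.002], 0]

```text
time: 58.38
tool_pos: [0.4199, 0.0227, 0.0001]
tool_rot: [-3.137, -0.011, -3.096]
contact_force: [-7.6, -0.2, 32.2]
opening: 0.0919
```

Call:
carry_out:
  targets:
    - [[0, 0, -0.007], 0]
    - [[0, 0, -0.003], 0]
    - [[0, 0, 0], 0]

```text
time: 58.75
tool_pos: [0.4204, 0.0227, 0.011]
tool_rot: [-3.137, -0.009, -3.096]
contact_force: [-0.3, 0.1, 0.3]
opening: 0.0919
```

```bash
python3 - <<'E'
from h import *
im=shot('wrist','w22')
print(proj('wrist',[.418,.0225,.044]))
go([.4175,.0222,.011],3.187)
E
```

```text
[[275.8 299.8]]
pos [0.4204 0.0227 0.0109] shift [ 0.0029 -0.0004 -0.0001] n>= 1.0 twist 0.0 F [ 0.6  0.5 -0.9]
```

View pics/w22.png

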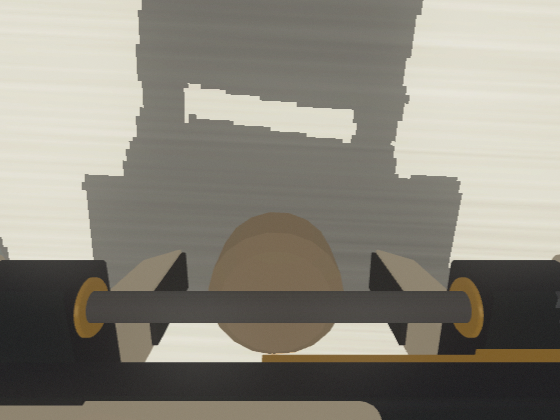

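The second cheese is between the fingers at (277,292). Closing and lifting.

Call:
carry_out:
  targets:
    - [[0.001, 0, 0], 0]
    - [[0, 0, 0], 0]
    - [[0, 0, 0], 0]
    - [[0, 0, 0], 0]
    - [[0, 0, 0], 0]
    - [[0, 0, 0], 0]
  fingers: 1

```text
time: 59.55
tool_pos: [0.4188, 0.0227, 0.0101]
tool_rot: [-3.137, -0.011, -3.096]
contact_force: [0.5, 0.4, -0.4]
opening: 0.0573
```

Call:
carry_out:
  targets:
    - [[0, 0, -0.02], 0]
    - [[0, 0, -0.04], 0]
    - [[0, 0, -0.045], 0]
    - [[0, 0, -0.045], 0]
    - [[0, 0, 0], 0]

```text
time: 60.18
tool_pos: [0.4193, 0.0236, 0.1633]
tool_rot: [-3.138, -0.015, -3.096]
contact_force: [-0.0, 0.2, -1.6]
opening: 0.0569
```

```bash
python3 - <<'E'
from h import *
go([.5625,-.042,.15],3.187)
E
```

```text
pos [0.4193 0.0236 0.1633] shift [-0.1402 -0.0719  0.0114] n>= 3.0 twist 0.0 F [-0.   0.2 -1.6]
```

Call:
carry_out:
  targets:
    - [[-0.035, -0.018, -0.001], 0]
    - [[-0.035, -0.018, -0.001], 0]
    - [[-0.035, -0.018, 0], 0]
    - [[-0.035, -0.018, 0], 0]
    - [[0, 0, 0.02], 0]
    - [[0, 0, 0.025], 0]
    - [[0, 0, 0.02], 0]
    - [[0, 0, 0], 0]

```text
time: 61.18
tool_pos: [0.5584, -0.0431, 0.0835]
tool_rot: [3.14, -0.034, -3.096]
contact_force: [0.3, -0.1, -0.7]
opening: 0.0571
```

```bash
python3 - <<'E'
from h import *
go([.5625,-.042,.048],3.187)
shot('wrist','w23')
E
```

```text
pos [ 0.5584 -0.0431  0.0835] shift [-0.0054  0.0008  0.0353] n>= 1.0 twist 0.0 F [ 0.3 -0.1 -0.7]
```

View pics/w23.png

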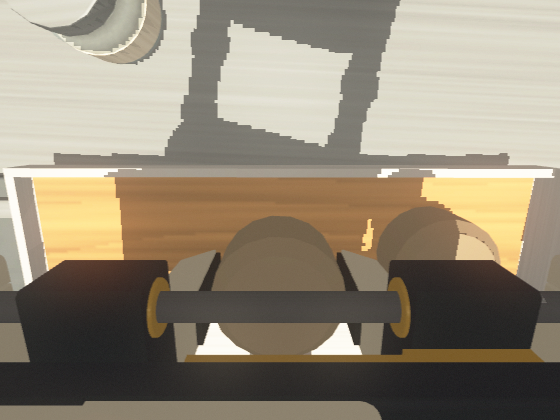

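Call:
carry_out:
  targets:
    - [[-0.004, 0, 0.015], 0]
    - [[-0.001, 0, 0.01], 0]
    - [[0, 0, 0.007], 0]
    - [[0, 0, 0.003], 0]
    - [[0, 0, 0.002], 0]
    - [[0, 0, 0.001], 0]
    - [[0, 0, 0.001], 0]

```text
time: 62.1
tool_pos: [0.5644, -0.0431, 0.0446]
tool_rot: [3.142, -0.028, -3.096]
contact_force: [-0.6, 0.5, -1.6]
opening: 0.0576
```

Call:
carry_out:
  targets:
    - [[0, 0, 0.001], 0]
    - [[0, 0, 0.001], 0]
    - [[0, 0, 0.001], 0]

```text
time: 62.48
tool_pos: [0.5643, -0.0431, 0.0443]
tool_rot: [-3.141, -0.027, -3.096]
contact_force: [-3.6, 0.7, 6.2]
opening: 0.0575
```

Call:
carry_out:
  targets:
    - [[0, 0, 0], 0]
    - [[0, 0, 0], 0]
    - [[0, 0, 0], 0]
  fingers: 0.25

```text
time: 62.85
tool_pos: [0.5651, -0.0433, 0.045]
tool_rot: [-3.141, -0.025, -3.096]
contact_force: [-0.6, -0.8, 0.2]
opening: 0.0692
```

Call:
carry_out:
  targets:
    - [[0, 0, -0.02], 0]
    - [[0, 0, -0.035], 0]
    - [[0, 0, -0.04], 0]
    - [[0, 0, -0.02], 0]
    - [[0, 0, 0], 0]

```text
time: 63.48
tool_pos: [0.5678, -0.0431, 0.1621]
tool_rot: [-3.141, -0.027, -3.096]
contact_force: [-0.4, 0.3, 0.1]
opening: 0.0692
```

```bash
python3 - <<'E'
from h import *
shot('side','s24',(180,120,370,320),3);im=shot('wrist','w24')
go([.403,-.2716,.15],3.187)
E
```

```text
pos [ 0.5667 -0.0428  0.1601] shift [ 0.1736 -0.2211  0.0154] n>= 5.0 twist 0.0 F [-0.3 -0.5 -0.6]
```

View pics/w24.png

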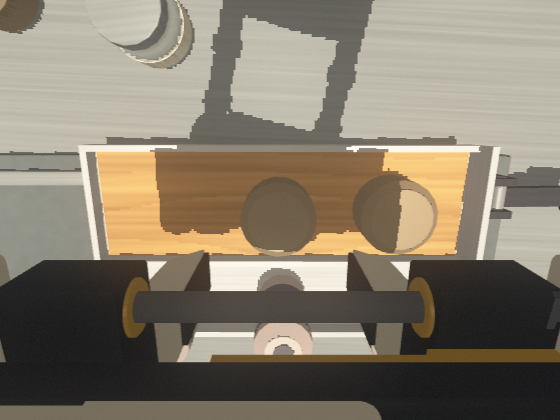

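View pics/s24.png

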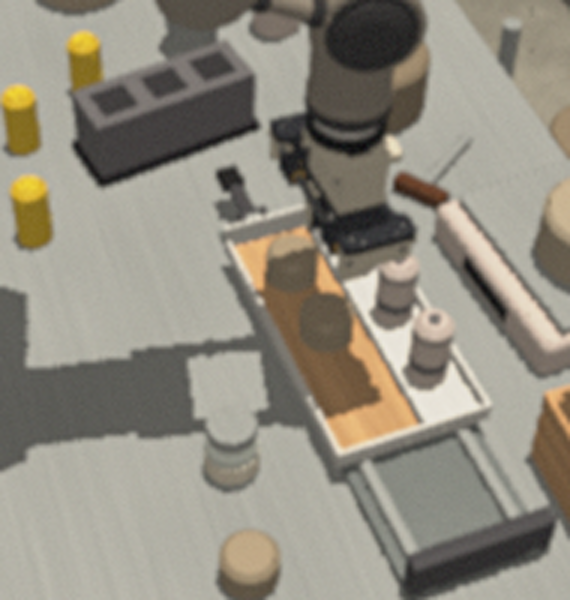

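Two cheeses are flat in the tray, at (278,215) and (396,213). Going to the third. I'll grip it high, so that the gripper body clears the jar.

Call:
carry_out:
  targets:
    - [[0.029, -0.037, 0], 0]
    - [[0.029, -0.037, 0], 0]
    - [[0.029, -0.037, 0], 0]
    - [[0.029, -0.037, 0], 0]
    - [[0.029, -0.037, 0], 0]
    - [[0.027, -0.034, 0], 0]
    - [[0, 0, 0], 0]
    - [[0, 0, 0], 0]
  fingers: 0

```text
time: 64.58
tool_pos: [0.396, -0.2726, 0.1539]
tool_rot: [3.13, -0.046, -3.094]
contact_force: [-0.2, -1.2, -0.4]
opening: 0.0919
```

```bash
python3 - <<'E'
from h import *
im=shot('wrist','w25')
print(proj('wrist',[.4035,-.2716,.044]))
go([.403,-.2716,.07],3.187)
E
```

```text
[[276.3 227. ]]
pos [ 0.3962 -0.2725  0.154 ] shift [-0.0107 -0.0004  0.0836] n>= 2.0 twist 0.003 F [ 0.6 -0.4 -0.1]
```

View pics/w25.png

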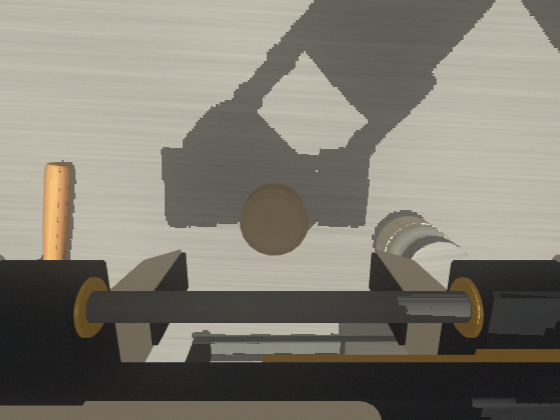

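Call:
carry_out:
  targets:
    - [[-0.005, -0.001, 0.025], 0]
    - [[-0.002, 0, 0.03], 0]
    - [[-0.001, 0, 0.025], 0]
    - [[0, 0, 0.01], 0]
    - [[0, 0, 0], 0]

```text
time: 65.25
tool_pos: [0.4035, -0.2678, 0.0607]
tool_rot: [3.129, -0.046, -3.085]
contact_force: [-0.1, 0.3, 0.2]
opening: 0.0919
```

```bash
python3 - <<'E'
from h import *
go([.399,-.2728,.023],3.187)
im=shot('wrist','w26'); shot('side','s26',(180,150,370,350),3)
E
```

```text
pos [ 0.4035 -0.2678  0.0607] shift [ 0.003  -0.0052  0.0378] n>= 1.0 twist 0.011 F [-0.1  0.3  0.2]
```

View pics/w26.png

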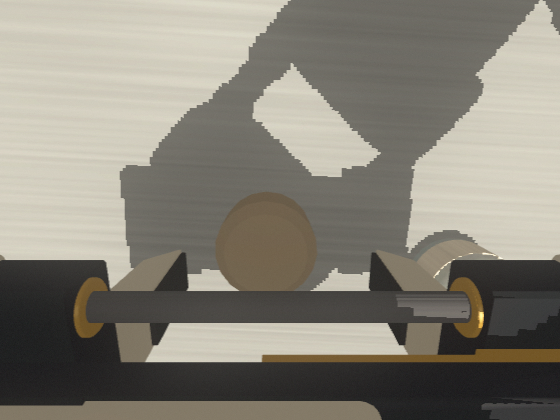

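View pics/s26.png

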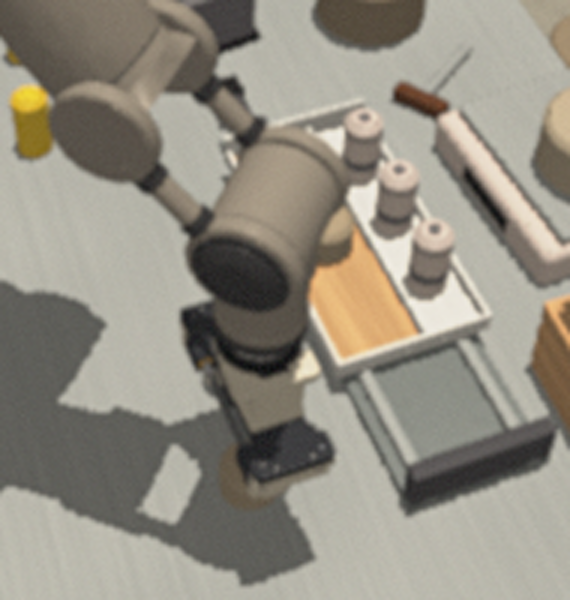

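Call:
carry_out:
  targets:
    - [[0.002, -0.005, 0.012], 0.011]
    - [[0.001, 0, 0.012], 0]
    - [[0.001, 0, 0.009], 0]
    - [[0, 0, 0.003], 0]
    - [[0, 0, 0], 0]

```text
time: 65.97
tool_pos: [0.3987, -0.2746, 0.0245]
tool_rot: [3.133, -0.042, -3.098]
contact_force: [-0.4, 0.8, 1.1]
opening: 0.0918
```

```bash
python3 - <<'E'
from h import *
go([.399,-.2728,.023],3.187)
im=shot('wrist','w27')
E
```

```text
pos [ 0.3987 -0.2746  0.0245] shift [-0.0004  0.0017  0.0015] n>= 1.0 twist -0.002 F [-0.4  0.8  1.1]
```

View pics/w27.png

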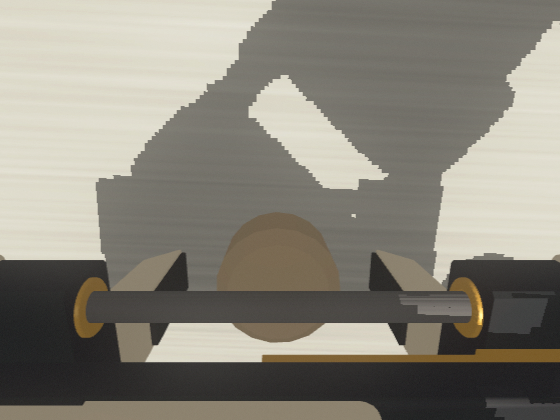

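Call:
carry_out:
  targets:
    - [[0.001, 0, 0.002], 0]
    - [[0, 0, 0], 0]
    - [[0, 0, 0], 0]
    - [[0, 0, 0], 0]
    - [[0, 0, 0], 0]
    - [[0, 0, 0], 0]
  fingers: 1

```text
time: 66.78
tool_pos: [0.3981, -0.2749, 0.0232]
tool_rot: [3.135, -0.041, -3.098]
contact_force: [0.6, -0.2, -0.8]
opening: 0.0574
```

Call:
carry_out:
  targets:
    - [[0, 0, -0.02], 0]
    - [[0, 0, -0.04], 0]
    - [[0, 0, -0.045], 0]
    - [[0, 0, -0.045], 0]
    - [[0, 0, 0], 0]

```text
time: 67.4
tool_pos: [0.4038, -0.2751, 0.1764]
tool_rot: [3.132, -0.044, -3.098]
contact_force: [1.0, 0.5, -1.7]
opening: 0.0574
```

```bash
python3 - <<'E'
from h import *
go([.5665,-.132,.15],3.187)
im=shot('wrist','w28')
E
```

```text
pos [ 0.4038 -0.2751  0.1764] shift [-0.1698  0.1357  0.0204] n>= 4.0 twist -0.002 F [ 1.   0.5 -1.7]
```

View pics/w28.png

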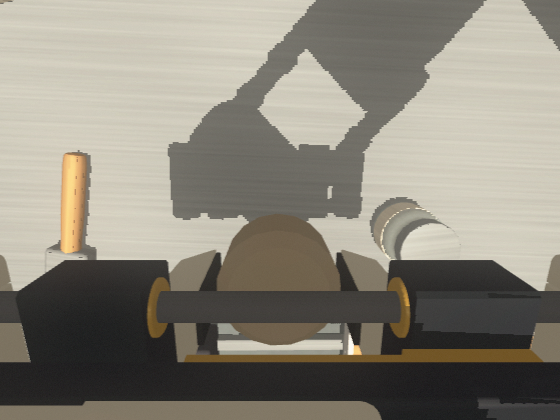

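Call:
carry_out:
  targets:
    - [[-0.034, 0.027, 0], 0]
    - [[-0.034, 0.027, 0], 0]
    - [[-0.034, 0.027, 0], 0]
    - [[-0.034, 0.027, 0], 0]
    - [[-0.034, 0.027, 0], 0]
    - [[0, 0, 0], 0]
    - [[0, 0, 0], 0]

```text
time: 68.32
tool_pos: [0.5647, -0.1259, 0.154]
tool_rot: [3.119, -0.067, -3.1]
contact_force: [0.6, -0.1, -1.8]
opening: 0.057
```

```bash
python3 - <<'E'
from h import *
go([.5665,-.132,.09],3.187)
im=shot('wrist','w29')
E
```

```text
pos [ 0.5647 -0.1259  0.154 ] shift [-0.0058 -0.0076  0.0636] n>= 2.0 twist -0.004 F [ 0.6 -0.1 -1.8]
```

View pics/w29.png

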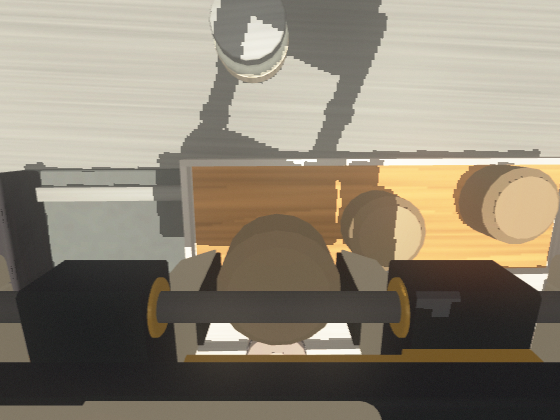

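Call:
carry_out:
  targets:
    - [[-0.003, -0.005, 0.03], 0]
    - [[-0.001, -0.001, 0.025], 0]
    - [[0, 0, 0.012], 0]
    - [[0, 0, 0], 0]

```text
time: 68.88
tool_pos: [0.5616, -0.1341, 0.0853]
tool_rot: [3.119, -0.068, -3.106]
contact_force: [-0.0, 0.4, -1.1]
opening: 0.0572
```

```bash
python3 - <<'E'
from h import *
go([.5665,-.131,.058],3.187)
E
```

```text
pos [ 0.5616 -0.1341  0.0853] shift [-0.0069  0.0023  0.0269] n>= 1.0 twist -0.01 F [-0.   0.4 -1.1]
```

Call:
carry_out:
  targets:
    - [[-0.005, 0.0025, 0.01], -0.01]
    - [[-0.001, 0, 0.009], 0]
    - [[0, 0, 0.005], 0]
    - [[0, 0, 0.003], 0]
    - [[0, 0, 0.001], 0]
    - [[0, 0, 0.001], 0]

```text
time: 69.62
tool_pos: [0.5669, -0.1312, 0.0577]
tool_rot: [3.12, -0.064, -3.095]
contact_force: [-4.2, 1.7, 8.9]
opening: 0.0577
```

Call:
carry_out:
  targets:
    - [[0, 0, 0], 0]
    - [[0, 0, 0], 0]
    - [[0, 0, 0], 0]
  fingers: 0.25

```text
time: 70.0
tool_pos: [0.5676, -0.1314, 0.0585]
tool_rot: [3.121, -0.062, -3.095]
contact_force: [0.1, 0.3, 0.0]
opening: 0.0689
```

Call:
carry_out:
  targets:
    - [[0, 0, -0.02], 0]
    - [[0, 0, -0.035], 0]
    - [[0, 0, -0.04], 0]
    - [[0, 0, -0.04], 0]
    - [[0, 0, 0], 0]

```text
time: 70.62
tool_pos: [0.5762, -0.1339, 0.1962]
tool_rot: [3.12, -0.063, -3.095]
contact_force: [-0.3, -0.3, -0.5]
opening: 0.0684
```

```bash
python3 - <<'E'
from h import *
im=shot('wrist','w30')
go([.535,.27,.2],3.187-np.pi/2)
E
```

```text
pos [ 0.5751 -0.1335  0.1941] shift [0.0217 0.4049 0.0048] n>= 7.0 twist -1.57 F [-0.4 -0.4 -1. ]
```

View pics/w30.png

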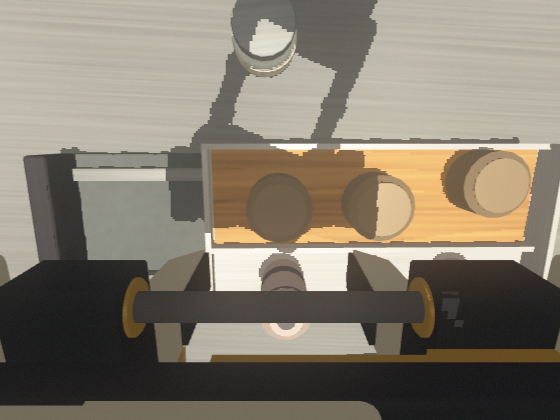

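Call:
carry_out:
  targets:
    - [[0.002, 0.046, -0.002], 0]
    - [[0.002, 0.046, -0.002], 0]
    - [[0.002, 0.046, -0.002], 0]
    - [[0.002, 0.046, -0.002], 0]
    - [[0.002, 0.046, -0.002], 0]
    - [[0.002, 0.046, -0.002], 0]
    - [[0.002, 0.046, -0.002], 0]
    - [[0.002, 0.046, -0.002], 0]
    - [[0.002, 0.03, 0], 0]
    - [[0, 0, 0], 0]

```text
time: 71.92
tool_pos: [0.5323, 0.274, 0.2034]
tool_rot: [3.12, -0.096, -3.098]
contact_force: [1.4, -0.3, -0.1]
opening: 0.0691
```

```bash
python3 - <<'E'
from h import *
im=shot('wrist','w31'); shot('top','t31',(180,140,440,330),3); shot('side','s31',(180,120,370,320),3)
print(monitor.observe()['qpos'].round(2))
go([.535,.26,.2],3.187-np.pi/2)
E
```

```text
[ 0.32  0.54  1.27  0.05  1.42 -1.3 ]
pos [0.5333 0.2713 0.2042] shift [-0.0016 -0.0115  0.0038] n>= 1.0 twist 1.565 F [ 0.4 -0.2 -0.3]
```

View pics/w31.png

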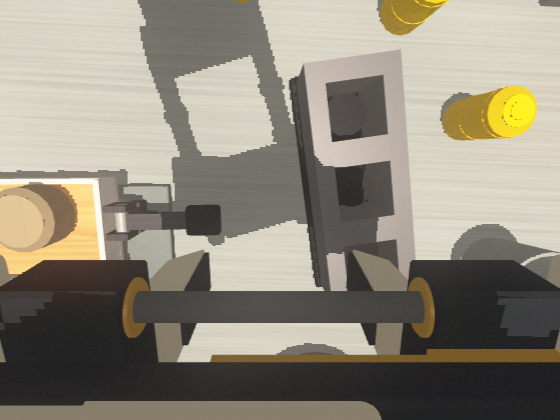

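View pics/t31.png

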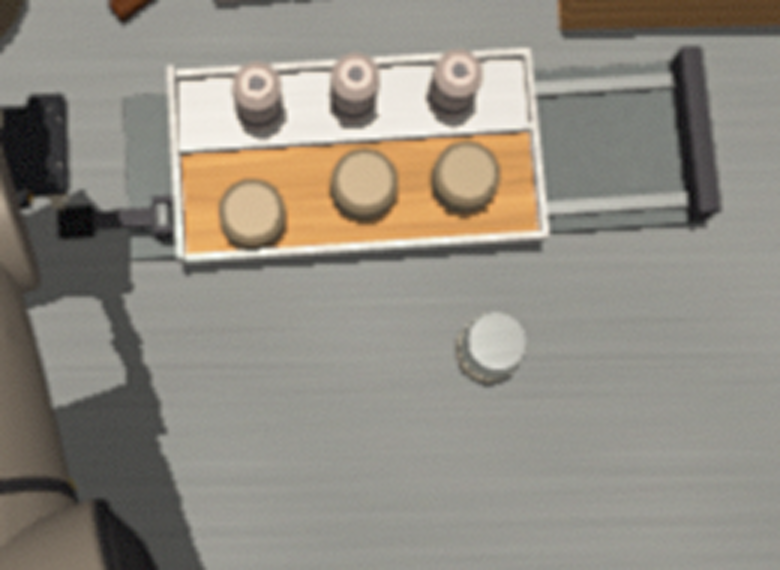

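View pics/s31.png

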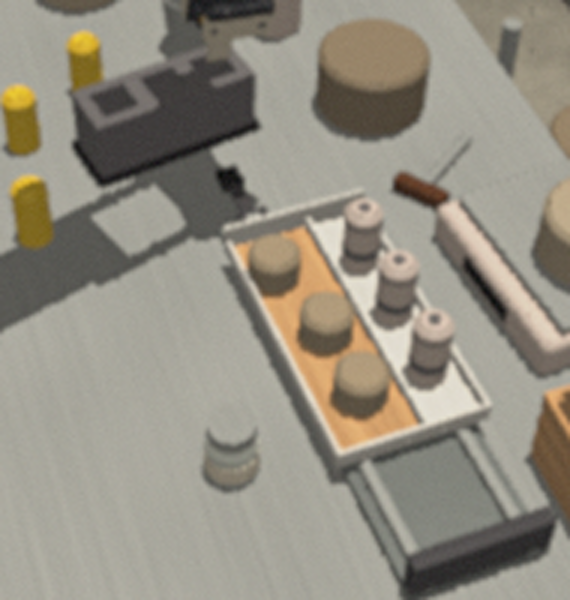

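All six are aboard. The loggers are upright at (257,85), (355,75) and (459,72). The cheeses lie flat at (252,213), (363,185) and (465,177). The first cheese was nudged sideways but is still inside the bay. Next I turn the gripper 90° to pinch the toe.

Call:
carry_out:
  targets:
    - [[0, 0, 0], 0.174]
    - [[0, 0, 0], 0.174]
    - [[0, 0, 0], 0.174]
    - [[0, 0, 0], 0.174]
    - [[0, 0, 0], 0.174]
    - [[0, 0, 0], 0.174]
    - [[0, 0, 0], 0.174]
    - [[0, 0, 0], 0.174]
    - [[0, 0, 0], 0.174]
    - [[0, 0, 0], 0]
  fingers: 0.3

```text
time: 73.32
tool_pos: [0.5363, 0.2552, 0.2013]
tool_rot: [-3.041, -0.012, 1.544]
contact_force: [0.8, -0.5, 0.8]
opening: 0.0642
```

```bash
python3 - <<'E'
from h import *
im=shot('wrist','w32');t=shot('top','t32',(180,180,260,240),8)
print(monitor.observe()['tool_rot'])
p=plane('top',(205.6,214),.053); print(p, proj('wrist',p))
go([p[0],p[1],.15],3.187-np.pi/2)
E
```

```text
[-3.0409433  -0.01251297  1.54610999]
[0.5396 0.2045 0.053 ] [[299.1 255.6]]
pos [0.5363 0.2556 0.2014] shift [-0.0516  0.0096  0.05  ] n>= 2.0 twist -0.07 F [-0.3 -0.2  0. ]
```

View pics/w32.png

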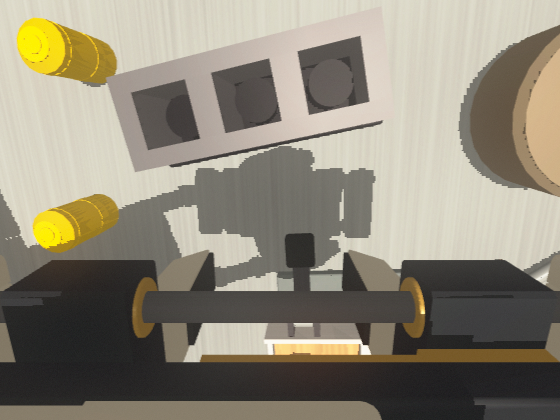

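View pics/t32.png

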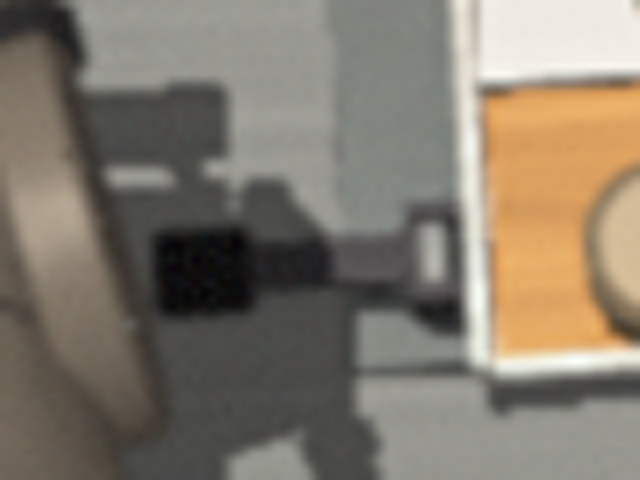

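Call:
carry_out:
  targets:
    - [[-0.024, 0.003, 0.02], -0.07]
    - [[-0.023, 0.003, 0.03], 0]
    - [[0, 0.003, 0.03], 0]
    - [[0, 0.002, 0.02], 0]
    - [[0, 0, 0], 0]
  fingers: 0.35

```text
time: 74.05
tool_pos: [0.5388, 0.2074, 0.098]
tool_rot: [-3.045, -0.022, 1.632]
contact_force: [0.9, 0.5, 0.5]
opening: 0.0599
```

```bash
python3 - <<'E'
from h import *
im=shot('wrist','w33')
print(monitor.observe()['tool_rot'], proj('wrist',[.540,.207,.053]))
go([.538,.207,.036],3.187-np.pi/2)
E
```

```text
[-3.04648112 -0.02182644  1.63136919] [[286.7 242.5]]
pos [0.5394 0.2076 0.099 ] shift [-0.0019  0.0046  0.0628] n>= 2.0 twist 0.015 F [ 0.1 -0.7 -0. ]
```

View pics/w33.png

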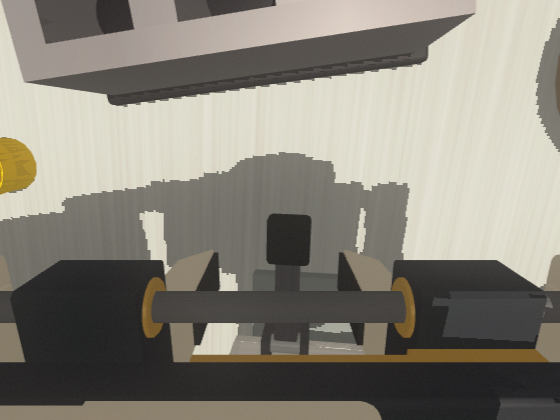

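Call:
carry_out:
  targets:
    - [[0, 0.002, 0.025], 0]
    - [[0, 0.001, 0.02], 0]
    - [[0, 0.001, 0.012], 0]
    - [[0, 0, 0], 0]

```text
time: 74.6
tool_pos: [0.5415, 0.2096, 0.0455]
tool_rot: [-3.056, -0.024, 1.636]
contact_force: [0.5, -0.2, 0.5]
opening: 0.0599
```

```bash
python3 - <<'E'
from h import *
im=shot('wrist','w34')
go([.5385,.208,.036],3.187-np.pi/2)
E
```

```text
pos [0.5419 0.2097 0.0461] shift [-0.0018 -0.0027  0.0104] n>= 1.0 twist 0.02 F [-0.5  0.5  0.2]
```

View pics/w34.png

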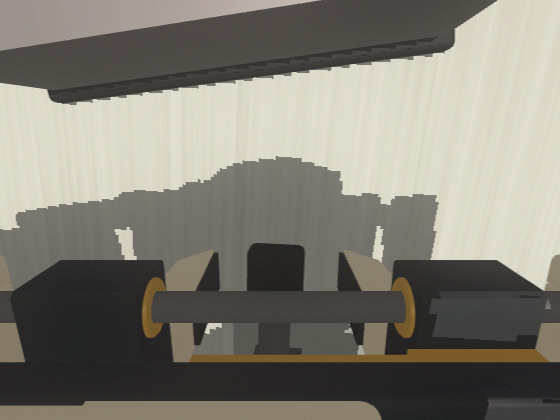

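The toe is centred between the open fingers, at (276,265). Lower slightly and pinch.

Call:
carry_out:
  targets:
    - [[-0.001, -0.002, 0.007], 0.02]
    - [[0, 0, 0.003], 0]
    - [[0, 0, 0], 0]

```text
time: 75.03
tool_pos: [0.54, 0.2089, 0.0375]
tool_rot: [-3.06, -0.023, 1.615]
contact_force: [-1.0, -0.9, -0.4]
opening: 0.0599
```

Call:
carry_out:
  targets:
    - [[0, 0, 0], 0]
    - [[0, 0, 0], 0]
    - [[0, 0, 0], 0]
    - [[0, 0, 0], 0]
  fingers: 1
  grip_force: 25

```text
time: 75.53
tool_pos: [0.5397, 0.209, 0.038]
tool_rot: [-3.059, -0.023, 1.615]
contact_force: [-2.2, 0.1, -0.1]
opening: 0.0281
```

Call:
carry_out:
  targets:
    - [[0, -0.0006, -0.008], 0]
    - [[-0.001, -0.0006, -0.008], 0]
    - [[-0.0015, -0.0006, -0.008], 0]
    - [[-0.002, -0.0006, -0.008], 0]

```text
time: 76.03
tool_pos: [0.5401, 0.2037, 0.0702]
tool_rot: [-3.058, -0.023, 1.616]
contact_force: [1.4, -0.6, -6.7]
opening: 0.028
```

Call:
carry_out:
  targets:
    - [[-0.0025, -0.0005, -0.006], 0]
    - [[-0.0025, -0.0003, -0.005], 0]
    - [[-0.001, 0, -0.004], 0]
    - [[0, 0, -0.003], 0]

```text
time: 76.53
tool_pos: [0.5405, 0.1949, 0.0888]
tool_rot: [-3.056, -0.02, 1.616]
contact_force: [2.3, -3.3, -18.1]
opening: 0.0277
```

Call:
carry_out:
  targets:
    - [[0, 0, 0], 0]
    - [[0, 0, 0], 0]
    - [[0, 0, 0], 0]
  fingers: 0.35

```text
time: 76.9
tool_pos: [0.5415, 0.196, 0.0909]
tool_rot: [-3.059, -0.022, 1.615]
contact_force: [-0.5, 1.0, -0.7]
opening: 0.0531
```

Call:
carry_out:
  targets:
    - [[0, 0, -0.02], 0]
    - [[0, 0, -0.04], 0]
    - [[0, 0, -0.04], 0]
    - [[0.05, 0, 0], 0]
    - [[0, 0, 0], 0]

```text
time: 77.53
tool_pos: [0.5482, 0.2464, 0.197]
tool_rot: [-3.062, -0.025, 1.614]
contact_force: [-0.2, 0.1, -0.1]
opening: 0.0596
```

```bash
python3 - <<'E'
from h import *
shot('side','s35',(220,140,320,240),6); im=shot('wrist','w35'); shot('top','t35',(180,160,280,250),6)
go([.5405,.197,.105],3.187-np.pi/2)
E
```

```text
pos [0.5486 0.2432 0.1963] shift [-0.0479 -0.0026  0.0908] n>= 2.0 twist -0.005 F [ 0.6  0.5 -0.7]
```

View pics/s35.png

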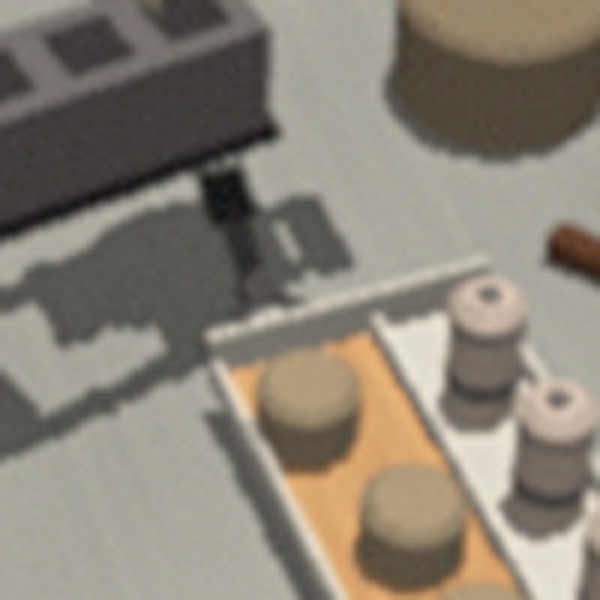

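View pics/w35.png

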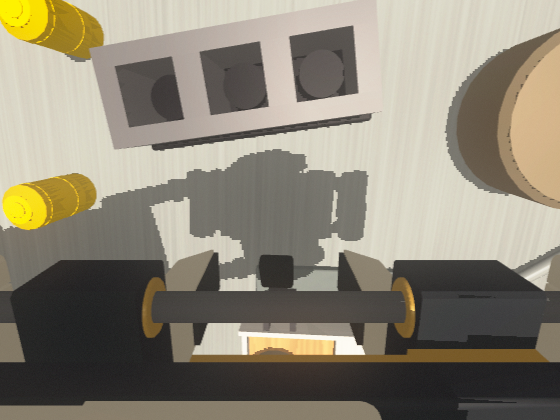

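View pics/t35.png

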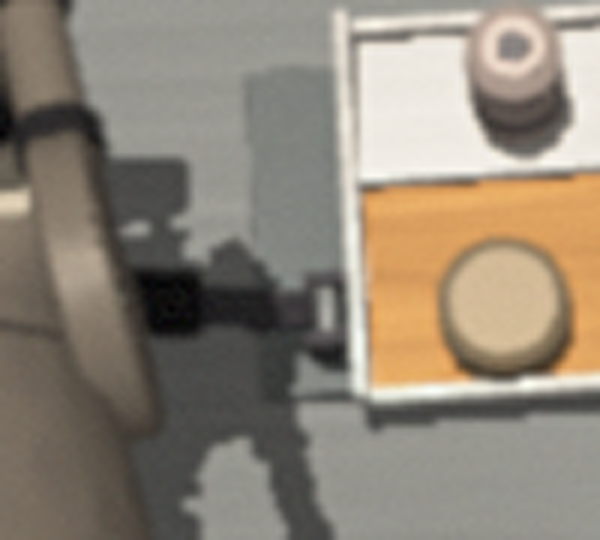

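```bash
python3 - <<'E'
from h import *
print(tri((208.4,210.1),(257.4,171.4)))
print(proj('side',[[.5413,.1964,.0966],[.5405,.208,.053]]),proj('top',[[.5413,.1964,.0966],[.5405,.208,.053]]))
E
```

```text
(array([0.5405, 0.191 , 0.0999]), np.float64(0.0006))
[[257.1 171.1]
 [255.9 178.2]] [[206.4 210. ]
 [204.3 213.7]]
```

The triangulated toe height is about 0.100 m, so the lever is fully up. Next is the push, with closed fingers at the plate, clear of the lever.

Call:
carry_out:
  targets:
    - [[-0.03, 0.024, 0], 0]
    - [[-0.03, 0.024, 0], 0]
    - [[-0.022, 0.022, 0], 0]
    - [[0, 0, 0], 0]
    - [[0, 0, 0], 0]
  fingers: 1

```text
time: 78.3
tool_pos: [0.6221, 0.158, 0.1868]
tool_rot: [-3.056, -0.022, 1.608]
contact_force: [0.5, 1.1, -0.3]
opening: 0.0142
```

```bash
python3 - <<'E'
from h import *
go([.62,.155,.054],3.187-np.pi/2)
im=shot('wrist','w36')
E
```

```text
pos [0.6221 0.158  0.1868] shift [-0.0059  0.0091  0.1324] n>= 3.0 twist -0.009 F [ 0.5  1.1 -0.3]
```

View pics/w36.png

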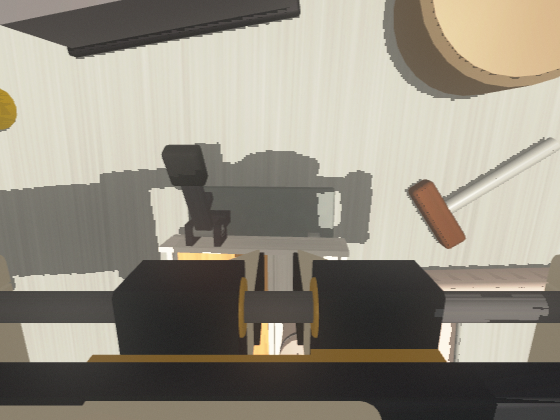

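```bash
python3 - <<'E'
from h import *
print(plane('wrist',(255,240),.064),plane('wrist',(340,240),.064), proj('wrist',[[.62,.155,.054]]))
E
```

```text
[0.5918 0.1307 0.064 ] [0.6651 0.1357 0.064 ] [[289.1 212.2]]
```

Call:
carry_out:
  targets:
    - [[-0.001, 0.002, 0.035], 0]
    - [[0, 0.003, 0.035], 0]
    - [[0, 0.003, 0.03], 0]
    - [[0, 0, 0], 0]

```text
time: 78.85
tool_pos: [0.6196, 0.1624, 0.086]
tool_rot: [-3.058, -0.023, 1.612]
contact_force: [0.7, -0.3, 0.9]
opening: 0.0003
```

```bash
python3 - <<'E'
from h import *
go([.62,.155,.054],3.187-np.pi/2)
im=shot('wrist','w37');shot('side','s37',(220,140,350,270),4)
E
```

```text
pos [0.6196 0.1624 0.086 ] shift [-0.0081  0.0028  0.0317] n>= 1.0 twist -0.004 F [ 0.7 -0.3  0.9]
```

View pics/s37.png

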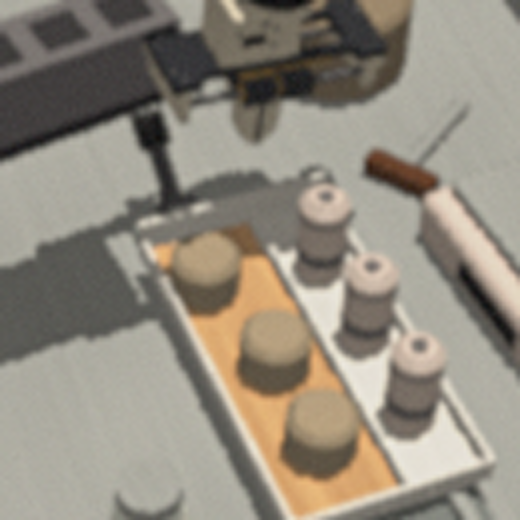

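Continue down, keeping y at about 0.16.

Call:
carry_out:
  targets:
    - [[-0.001, 0.001, 0.018], 0]
    - [[0, 0.001, 0.013], 0]
    - [[0, 0, 0], 0]

```text
time: 79.32
tool_pos: [0.6227, 0.1626, 0.0591]
tool_rot: [-3.069, -0.024, 1.612]
contact_force: [0.5, 0.1, 0.3]
opening: 0.0005
```

Call:
carry_out:
  targets:
    - [[-0.008, 0, 0], 0]
    - [[-0.008, 0, 0], 0]
    - [[-0.006, 0, 0], 0]

```text
time: 79.7
tool_pos: [0.6242, 0.1392, 0.0593]
tool_rot: [-3.071, -0.024, 1.613]
contact_force: [-0.3, 0.2, 0.2]
opening: 0.0003
```

Call:
carry_out:
  targets:
    - [[0, 0, 0.005], 0]
    - [[-0.003, 0, 0.001], 0]
    - [[-0.003, 0, 0], 0]
    - [[-0.003, 0, 0], 0]
    - [[-0.003, 0, 0], 0]

```text
time: 80.32
tool_pos: [0.6245, 0.1284, 0.0532]
tool_rot: [-3.072, -0.027, 1.612]
contact_force: [-0.4, 4.1, 0.6]
opening: 0.0004
```

Call:
carry_out:
  targets:
    - [[-0.004, 0, 0], 0]
    - [[-0.005, 0, 0], 0]
    - [[-0.006, 0, 0], 0]
    - [[-0.006, 0, 0], 0]
    - [[-0.006, 0, 0], 0]
    - [[-0.006, 0, 0], 0]
    - [[-0.006, 0, 0], 0]
    - [[-0.006, 0, 0], 0]

```text
time: 81.32
tool_pos: [0.6266, 0.0807, 0.053]
tool_rot: [-3.073, -0.027, 1.612]
contact_force: [-0.4, 3.7, 2.7]
opening: 0.0005
```

Call:
carry_out:
  targets:
    - [[-0.006, 0, 0], 0]
    - [[-0.006, 0, 0], 0]
    - [[-0.006, 0, 0], 0]
    - [[-0.006, 0, 0], 0]
    - [[-0.006, 0, 0], 0]
    - [[-0.006, 0, 0], 0]
    - [[-0.005, 0, 0], 0]
    - [[-0.004, 0, 0], 0]

```text
time: 82.32
tool_pos: [0.6288, 0.0323, 0.0517]
tool_rot: [-3.073, -0.027, 1.612]
contact_force: [-0.3, 4.9, 2.7]
opening: 0.0006
```

```bash
python3 - <<'E'
from h import *
shot('side','s38',(220,140,390,310),3.5)
go([.63,0,.054],3.187-np.pi/2)
E
```

```text
pos [0.6289 0.0316 0.0516] shift [-0.0315 -0.0004 -0.0032] n>= 1.0 twist -0.004 F [0.6 2.3 0.8]
```

View pics/s38.png

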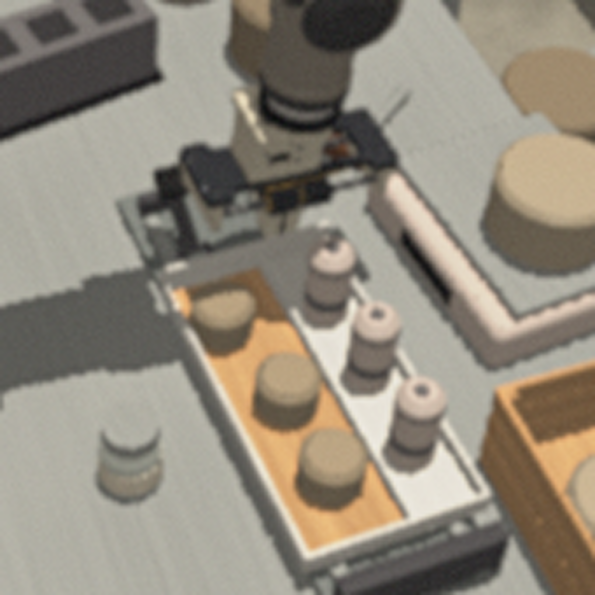

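Call:
carry_out:
  targets:
    - [[-0.005, 0, -0.001], 0]
    - [[-0.005, 0, 0], 0]
    - [[-0.005, 0, 0], 0]
    - [[-0.005, 0, 0], 0]
    - [[-0.004, 0, 0], 0]
    - [[-0.003, 0, 0], 0]

```text
time: 83.12
tool_pos: [0.63, 0.0042, 0.0516]
tool_rot: [-3.073, -0.028, 1.612]
contact_force: [-0.9, 14.6, 5.0]
opening: 0.0006
```

Call:
carry_out:
  targets:
    - [[-0.003, 0, 0], 0]
    - [[-0.003, 0, 0], 0]
    - [[-0.003, 0, 0], 0]

```text
time: 83.5
tool_pos: [0.6299, 0.0043, 0.0517]
tool_rot: [-3.073, -0.043, 1.612]
contact_force: [-0.4, 14.5, 3.6]
opening: 0.0005
```

It's against the stop, with no further travel at 14.5 N. Back off and check.

Call:
carry_out:
  targets:
    - [[0.02, 0, 0], 0]
    - [[0.03, 0, 0], 0]
    - [[0, 0, -0.04], 0]
    - [[0, 0, -0.05], 0]
    - [[0.05, 0, -0.04], 0]
    - [[0.05, 0, 0], 0]
    - [[0.04, 0, 0], 0]
    - [[0.04, 0, 0], 0]
    - [[0, 0, 0], 0]

```text
time: 84.62
tool_pos: [0.6282, 0.2328, 0.1892]
tool_rot: [-3.067, -0.031, 1.609]
contact_force: [0.3, 0.3, -0.3]
opening: 0.0004
```

```bash
python3 - <<'E'
from h import *
shot('side','s39',(200,130,400,330),3); shot('top','t39',(170,130,440,310),2.9)
E
```

```text
(no output)
```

View pics/s39.png

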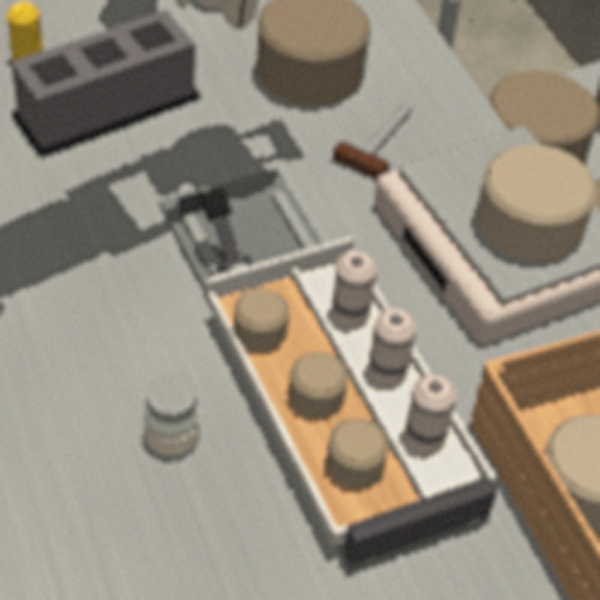

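View pics/t39.png

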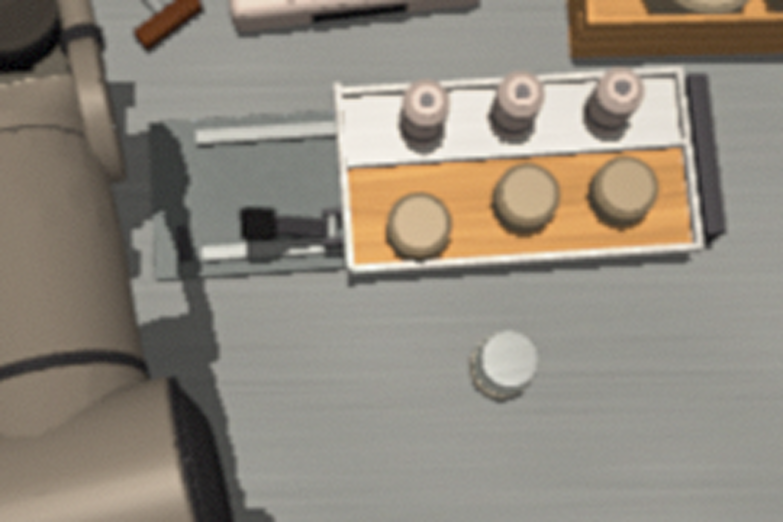

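```bash
python3 - <<'E'
from h import *
T=lambda x,y:(170+(x+.5)/2.9-.5,130+(y+.5)/2.9-.5)
S=lambda x,y:(200+(x+.5)/3-.5,130+(y+.5)/3-.5)
print('trA/trB',plane('top',T(336,86),.064),plane('top',T(350,270),.064))
print('end',plane('top',T(684,68),.048),plane('top',T(702,248),.048))
print('toe',tri(T(258,222),S(212,200)))
E
```

```text
trA/trB [ 0.6786 -0.0051  0.064 ] [ 0.5099 -0.0133  0.064 ]
end [ 0.6939 -0.3251  0.048 ] [ 0.5258 -0.3296  0.048 ]
toe (array([0.5455, 0.0661, 0.0992]), np.float64(0.0039))
```

```bash
python3 -c "
from cell import order,monitor
print(monitor.observe()['contact_force'].round(1)); print(order.hand_in())"
```

```text
[-0.2  0.1 -1.2]
the job is handed in; nothing more can be done
None
```

The job is done and handed in at about 85 s. I pressed the brake lever down to its stop and released all three loggers by pressing each one. The loggers stand upright in the narrow bay and the three cheeses lie flat in the wide bay. I then lifted the lever up and pushed the tray home.

**Last checks**
- **Load:** The final top and side pictures show all six items still in place.
- **Tray travel:** I measured 127–131 mm against the nominal 130 mm. The tray would not move further under a 14.5 N push. The spread between edge measurements is about the 2 mm calibration error.
- **Brake lever:** The toe measured about 99 mm high against the nominal 95 mm, so I take it as fully up.
- **Robot:** It was clear of everything at hand-in.

**What was not clean**
- **Moved cheese:** The first cheese was shifted towards the near rim of the wide bay after I had placed it. It stayed flat and inside, so I left it there.
- **Tool tilt:** The tool tilted by up to about 0.13 rad from accumulated sag. I partly corrected it by pressing the fingertips on the table, which gave one brief 60 N reading. That is under the 120 N wrist limit, and it was the fingertips pressing, not the gripper body.
- **Other things on the table:** I did not measure the bystanders' positions afterwards. The jar and trier look undisturbed in the last pictures, the brush was last seen while I was fetching the third cheese, and the cup was not checked at the end.

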